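Fetch the specimen holder from behind the bottles and load the coater

ROBOT

A 6-joint arm with a two-finger parallel gripper is mounted at the origin on the work surface. World frame = base frame: x ahead of the robot, y to its left, z up, the work surface at z = 0. Lengths are in mm, angles in rad, forces in N, time in s.
With the tool pointing down it reaches from about 350 to 775 mm from the base axis. Payload 7.3 kg.
Tool frame: the origin (TCP) lies at the very end of the fingers, on their centre line; the grasp point (between the pads) lies 19 mm behind it; x points along the fingers, z is the direction in which the jaws open and shut, and the axes are right-handed (so a half turn about x gives the same grasp; the last joint's range is limited). The gripper opens to 92 mm and grips with 3 to 60 N. Pads are 19 mm wide; open, the fingers measure 130 mm over their backs; the gripper's body (75 mm by 190 mm) begins 47 mm behind the grasp point.
Start: joints at [-1.384, 0.342, 1.524, -0, 1.275, -0.146], TCP at [171.535, -496.206, 226.741] pointing down, gripper open.
Joint ranges: [-2.53, 2.53], [-0.77, 2.02], [0.04, 2.7], [-1, 4.14], [0.28, 2.66], [-3.11, 3.11]. Speed limits (rad/s): [2.57, 2.57, 3.14, 3.14, 3.14, 3.14].

INTERFACE

Orientations are given as [roll, pitch, yaw] about the fixed x, y, z axes, in that order (R = Rz(yaw) Ry(pitch) Rx(roll)).
In Python, from plant import * gives the robot as it stands.
- The arm moves only by the shell command python3 -m creep 'ROWS'. ROWS is JSON, a list of rows, each an object of numbers: "tx", "ty", "tz": the shift along the tool's x, y, z in cm; "wx", "wy", "wz": the turn, a rotation vector about the tool's x, y, z in rad; "gripper": the closure, from -1 (fully open) to 1 (shut). A call has 1 to 8 rows; each row is the pose to reach, as a shift and turn from the pose commanded when the call began, along the tool's axes at that moment; what a row does not reach only later rows make up. A row lasts 1/12 s, in which the tool goes at most 41.7 mm and 7.16 degrees, less where a joint would pass 70% of its speed; a pose out of reach is approached as far as the arm can. A call with a gripper value outside its range is refused whole. The fingers move at their own pace and stop on an object; the grip force is fixed at half the most. Time passes only in rows, so rows that repeat a pose let the fingers close. It gives the time, the measured TCP pose, the force and the opening at its end, in the units of the state.
- get_obs(): the state, without advancing time (a new reading comes with each control period).
- capture(name): name is "scene" or "top"; returns a dict with "frame" (420x560x3 uint8, red, green, blue), "z_map" (420x560 float32, mm along the optical axis (not along the pixel's ray), 0 where there is no reading), "vertical_fov" (degrees; the focal length in pixels is half the picture's height over the tangent of half this angle, whatever the lens; pixels are square), "cx", "cy" (the principal point, pixels), "k1" (the pictures are not rectified: a ray, as slopes to the right and down, at radius r is drawn at 1 + k1 r^2 times it, then the intrinsics apply), "xyz" and "rotation" of the camera in the world. Camera axes: x right, y down, z forward; pixel columns grow to the right and rows downward; lengths in mm; the calibration is good to about 2 mm. A picture is of the moment at which its call begins.
- close_job(): hands the job in, once; it reports no verdict.
The state is a dict: "time": time; "joint_positions": joint angles; "dq": joint speeds; "tau": joint torques, N m; "tool_pos": TCP position; "tcp_rot": TCP orientation; "contact_force": force on the tool from outside, world axes, zero at the start; "moment": the same for the moment, N m; "grip_width": finger opening in mm.
Only numpy, scipy, OpenCV 4.12 (cv2) and the standard library are available. Lean on these libraries where they do the work, as an engineer would, in place of code of your own. Each camera call takes 0.05 s, during which the arm holds its last target.

TASK

The specimen holder for the sputter coater stands in the white spill tray, hemmed in by two bottles and a jar: first stand all three aside on the metal tray, then set the holder upright on the middle of the coater's round specimen stage, and when it is loaded put the bottles and the jar back in the spill tray, each on the very spot where it stood. Keep everything upright, set things down without dropping them, and leave the glass cylinder and the stub box where they are.

Things in the scene. Friction and masses are not known exactly. Their poses are not given: they have to be found in the camera images.
- holder: Specimen holder to be loaded: a plain aluminium cylinder, 38 mm in diameter and 30 mm tall, with a dark round mount in its top face (1 mm proud). Weighs about 85 g. Origin: centre of its underside, z up. It stands in the back half of the spill tray, about 75 mm (centre to centre) from each of its three neighbours (the two bottles and the jar): too close for a gripper to come down on it while they stand there.
- tall_bottle: White plastic bottle, the tallest: body 64 mm in diameter and 100 mm high, sloping shoulder, then a black cylindrical screw cap 33 mm in diameter between 126 and 155 mm above its underside (grip the cap). About 0.3 kg. Origin: centre of its underside, z up. Its start place is where it must return to.
- dropper_bottle: Small brown glass dropper bottle: body 50 mm in diameter and 64 mm high, sloping shoulder, a black screw collar 25 mm in diameter from 83 to 101 mm above its underside, and over it a rubber bulb 20 mm in diameter (18 mm of it firm) up to 131 mm. Grip collar or bulb. About 0.16 kg. Origin: centre of its underside, z up. Its start place is where it must return to.
- wide_jar: Squat wide-mouthed brown glass jar: body 65 mm in diameter and 72 mm high, with a white screw lid 56 mm in diameter between 76 and 98 mm above its underside (grip the lid). The lowest of the three, so a wide gripper on its lid may meet taller neighbours. About 0.28 kg. Origin: centre of its underside, z up. Its start place is where it must return to.
- spill_tray: White plastic spill tray, fixed to the bench: 200 mm (its x) by 270 mm (its y), floor 4 mm above the bench, rim 18 mm high and 4 mm thick. Origin: centre of its underside, on the bench, z up. Holder, bottles and jar stand on its floor at the start: the holder some 35 mm to its +x side, the other three left, right and in front of the holder, in any order.
- side_tray: Empty flat metal tray, fixed to the bench: the side area for the two bottles and the jar. 200 mm (its x) by 300 mm (its y), floor 4 mm above the bench, rim 14 mm high and 3 mm thick. Origin: centre of its underside, on the bench, z up. Free of obstacles; the three fit in a row along its y, 95 mm apart.
- stage: Specimen stage of the coater: a round steel disc 80 mm in diameter and 6 mm thick on a short stem, over the round base plate on top of the light-grey coater (the machine with the red swing arm). Origin: centre of the disc's underside, z up; the surface to load lies 6 mm above it, about 209 mm above the bench.
- coater: The coater's housing, fixed: 360 mm (its x) by 320 mm (its y), 155 mm high, origin at the centre of its underside on the bench, z up. The stage's axis lies at x -50, y -40 mm in this frame; the swing post (38 mm thick) at x 120, y -20, its red arm and head, up to 0.36 m above the bench, swung away to the +y side.
- glass: Bystander: the coater's glass chamber cylinder, 136 mm in diameter, 115 mm high, standing on the bench beyond the trays. Origin: centre of its underside. Leave it alone.
- stub_box: Bystander: small grey box with a clear cover, 60 x 85 x 31 mm, lying on the bench beyond the trays. Origin: centre of its underside. Leave it alone.
Mind the look-alikes: they are no part of the job. Leave any pink or yellow look-alike of the wide_jar alone.

How it is judged (in metres and radians):
On the way, in this order (a step that is already met when the one before it is completed fails the run):
1. both bottles and the jar stand upright and released on the metal side tray (x of tall_bottle in the frame of side_tray between -0.09 and 0.09 m and y of tall_bottle in the frame of side_tray between -0.14 and 0.14 m and z of each of tall_bottle, dropper_bottle, wide_jar in the frame of side_tray below 0.012 m and angle between each of tall_bottle, dropper_bottle, wide_jar's own z axis and vertical below 0.12 rad and linear speed of each of tall_bottle, dropper_bottle, wide_jar below 0.02 m/s and angular speed of each of tall_bottle, dropper_bottle, wide_jar below 0.2 rad/s and contact force between each of tall_bottle, dropper_bottle, wide_jar and the fingers below 0.05 N and x of dropper_bottle in the frame of side_tray between -0.09 and 0.09 m and y of dropper_bottle in the frame of side_tray between -0.14 and 0.14 m and x of wide_jar in the frame of side_tray between -0.09 and 0.09 m and y of wide_jar in the frame of side_tray between -0.14 and 0.14 m), for 0.2 s.
2. the specimen holder stands upright and released on the middle of the coater's stage (horizontal distance between holder and stage below 0.015 m and z of holder in the frame of stage between 0.002 and 0.01 m and angle between holder's own z axis and vertical below 0.12 rad and linear speed of holder below 0.02 m/s and angular speed of holder below 0.2 rad/s and contact force between holder and the fingers below 0.05 N), for 0.2 s.
At the end, for the whole second after the job is handed in: The holder stands upright on the coater's stage, its centre within 15 mm of the stage's centre, and both bottles and the jar each stand upright in the spill tray within 15 mm of the spot where it stood at the start; all released and at rest (all of step 2 and distance of each of tall_bottle, dropper_bottle, wide_jar from where it was at the start of the episode below 0.015 m and angle between each of tall_bottle, dropper_bottle, wide_jar's own z axis and vertical below 0.12 rad and linear speed of each of tall_bottle, dropper_bottle, wide_jar below 0.02 m/s and angular speed of each of tall_bottle, dropper_bottle, wide_jar below 0.2 rad/s and contact force between each of tall_bottle, dropper_bottle, wide_jar and the fingers below 0.05 N); the robot touches nothing.
It fails at once if a bottle, the jar or the holder tipped by more than about 30 degrees (angle between any of tall_bottle, dropper_bottle, wide_jar, holder's own z axis and vertical above 0.5 rad).
It fails at once if a bottle, the jar or the holder dropped (falling freely by more than about 12 mm) ((contact force between tall_bottle and anything else below 0.02 N and linear speed of tall_bottle above 0.5 m/s) or (contact force between dropper_bottle and anything else below 0.02 N and linear speed of dropper_bottle above 0.5 m/s) or (contact force between wide_jar and anything else below 0.02 N and linear speed of wide_jar above 0.5 m/s) or (contact force between holder and anything else below 0.02 N and linear speed of holder above 0.5 m/s)).
It fails at once if the glass cylinder or the stub box shifted by more than 20 mm (distance of any of glass, stub_box from where it was at the start of the episode above 0.02 m).
It also fails if it takes over 147 s, if anything falls off the work surface, if the arm or the gripper's body presses on something with over 40 N, if the wrist force passes 120 N, or if a joint passes its speed limit or range.

## Working session

There is one attempt and no reset: what is moved stays moved. The work goes in short steps, Python scripts to look and compute and a shell command to move; the robot and the scene stay as the last step left them, time stands still between calls to the robot, and variables do not carry over. Pictures are saved under pics/ and viewed, and the job is handed in when it is done.

```bash
ls; mkdir -p pics
python3 - <<'E'
from plant import *
import cv2
print(get_obs())
for n in("scene","top"):
    c=capture(n); cv2.imwrite(f"pics/{n}0.png",c["frame"][:,:,::-1])
    print(n,{k:v for k,v in c.items() if k not in("frame","z_map")})
E
```

```text
pics
{'time': 0.0, 'joint_positions': array([-1.38399651e+00,  3.42702461e-01,  1.52502763e+00,  1.64721509e-05,
        1.27539868e+00, -1.46025749e-01]), 'dq': array([-0.00042839,  0.00030775,  0.00030749, -0.00017131, -0.00150964,
        0.0001521 ]), 'tau': array([ 5.72531353e-04, -4.31241417e+01, -2.44220048e+01,  7.18861562e-02,
        5.58011059e-02, -1.41264632e-04]), 'tool_pos': array([ 171.46102439, -495.77597342,  226.05177893]), 'tcp_rot': array([2.98531332, 1.56926012, 1.74733775]), 'contact_force': array([-0.45392359, -0.3442384 ,  0.07139607]), 'moment': array([ 0.04299826, -0.00929901, -0.05016404]), 'grip_width': 91.78393135566697}
scene {'vertical_fov': 44.158435559985705, 'cx': 276.3029535598561, 'cy': 213.3576000830972, 'k1': -0.1936309454776038, 'xyz': array([1163.79994239,  618.58789225,  952.12153284]), 'rotation': array([-2.32195365,  0.00907759,  2.29866514])}
top {'vertical_fov': 54.38104960188701, 'cx': 286.61313933652974, 'cy': 214.0547680861019, 'k1': 0.0392426645664125, 'xyz': array([ 408.7618066 ,   31.49148909, 1150.39322335]), 'rotation': array([-3.02389737,  0.01823248, -1.56137649])}
```

View pics/scene0.png

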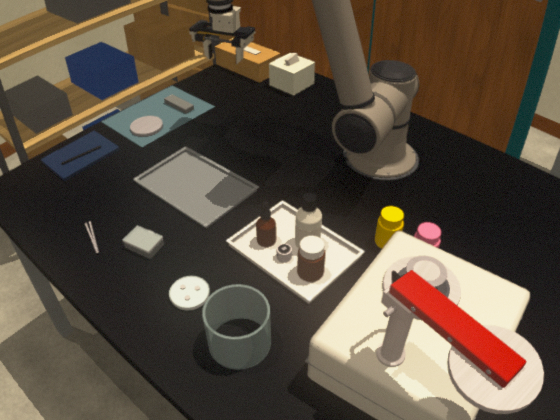

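View pics/top0.png

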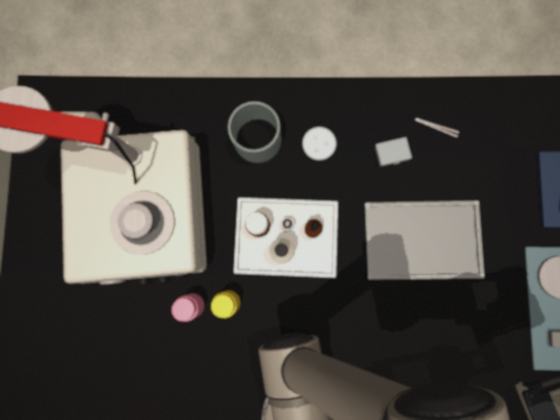

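The top view shows the jar lid at about (257,223), the holder at (287,223), the dropper at (314,228) and the tall bottle cap at (282,250). The stage is around (135,222) and the side tray around (425,240). Next I'll build the measurement helpers.

```bash
cat > h.py <<'E'
import numpy as np, cv2
from scipy.spatial.transform import Rotation as R
from plant import *
def K(c):
    h,w=c["frame"].shape[:2]; f=h/2/np.tan(np.radians(c["vertical_fov"])/2)
    return np.array([[f,0,c["cx"]],[0,f,c["cy"]],[0,0,1.]]), np.array([c["k1"],0,0,0.])
def Rc(c): return R.from_euler("xyz",c["rotation"]).as_matrix()
def cloud(c):
    k,d=K(c); h,w=c["z_map"].shape
    u,v=np.meshgrid(np.arange(w),np.arange(h))
    p=cv2.undistortPoints(np.stack([u,v],-1).reshape(-1,1,2).astype(float),k,d).reshape(h,w,2)
    z=c["z_map"].astype(float)
    P=np.dstack([p*z[...,None],z])@Rc(c).T+c["xyz"]
    P[z<=0]=np.nan
    return P
def plane(c,uv,z):
    k,d=K(c); p=cv2.undistortPoints(np.array(uv,float).reshape(-1,1,2),k,d).reshape(-1,2)
    r=np.c_[p,np.ones(len(p))]@Rc(c).T
    return c["xyz"]+r*((z-c["xyz"][2])/r[:,2])[:,None]
def proj(c,X):
    k,d=K(c); M=Rc(c).T
    return cv2.projectPoints(np.array(X,float).reshape(-1,3),cv2.Rodrigues(M)[0],-M@c["xyz"],k,d)[0].reshape(-1,2)
E
python3 - <<'E'
from h import *
for n in("top","scene"):
    c=capture(n); P=cloud(c); np.save(f"P_{n}.npy",P)
    f=c["frame"]
    cv2.imwrite(f"pics/{n}_zoom.png",cv2.resize(f[180:300,180:500] if n=="top" else f[180:320,200:470],None,fx=2.5,fy=2.5,interpolation=cv2.INTER_CUBIC)[:,:,::-1])
    pts=dict(top=[(257,223),(287,223),(314,227),(282,250),(245,210),(425,230),(135,222),(330,180),(150,180),(220,250),(255,108)],
       scene=[(312,245),(284,250),(266,218),(309,200),(340,262),(195,165),(428,268),(150,200)])[n]
    for u,v in pts:
        print(n,(u,v),np.nanmedian(P[v-1:v+2,u-1:u+2].reshape(-1,3),0).round(1))
E
```

```text
top (257, 223) [508.9 128.  101. ]
top (287, 223) [515.8  51.8  34.5]
top (314, 227) [496.8 -17.4 131.6]
top (282, 250) [438.2  61.  160.2]
top (245, 210) [554.9 171.6   2.5]
top (425, 230) [ 502.3 -332.3    2.6]
top (135, 222) [498.8 400.6 209.5]
top (330, 180) [ 6.434e+02 -6.920e+01 -1.000e-01]
top (150, 180) [609.2 391.3 154. ]
top (220, 250) [441.5 240.3  -1.1]
top (255, 108) [824.8 140.9  79.6]
scene (312, 245) [512.9 136.2 101.4]
scene (284, 250) [519.9  58.2  34. ]
scene (266, 218) [510.3  -8.   93.2]
scene (309, 200) [451.   74.5 158.6]
scene (340, 262) [437.3 168.8   1.8]
scene (195, 165) [ 412.7 -390.9    3.9]
scene (428, 268) [496.3 405.1 207.9]
scene (150, 200) [ 599.3 -371.6   -2. ]
```

View pics/top_zoom.png

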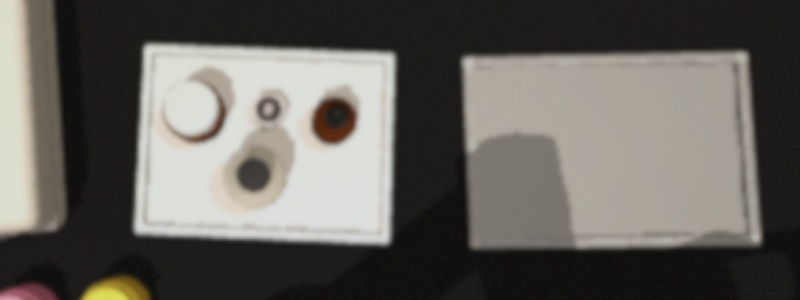

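View pics/scene_zoom.png

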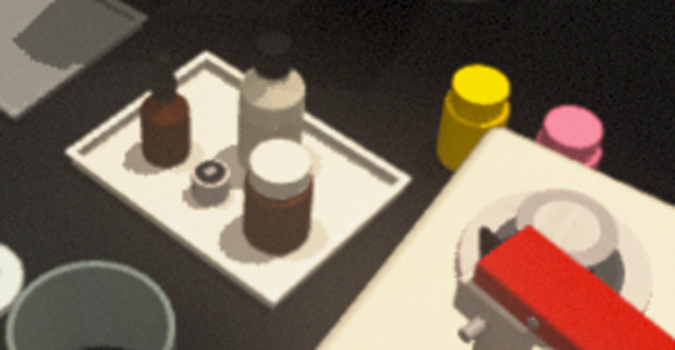

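Run:
```python
from h import *
from scipy.optimize import least_squares
P={n:np.load(f"P_{n}.npy").reshape(-1,3) for n in("top","scene")}
for n,Q in P.items():
    print(n)
    for name,c,z0,z1,r in [("jar",(511,130),92,108,40),("holder",(517,54),27,42,30),("dropbulb",(498,-14),122,140,18),("tallcap",(442,66),150,170,25),("stage",(499,402),200,216,55),("spill",(480,50),-2,9,200),("side",(480,-320),-2,9,200),("glass",(830,140),100,125,80),]:
        m=(np.hypot(Q[:,0]-c[0],Q[:,1]-c[1])<r)&(Q[:,2]>z0)&(Q[:,2]<z1)
        q=Q[m]
        if len(q)<4: print(name,len(q)); continue
        ce,ra=cv2.minEnclosingCircle(q[:,:2].astype(np.float32))
        print(name,len(q),"mean",q.mean(0).round(1),"bbox",q.min(0).round(0),q.max(0).round(0),"medz",np.median(q[:,2]).round(1),"enc",np.round(ce,1),round(ra,1))
o=get_obs(); print(R.from_euler("xyz",o["tcp_rot"]).as_matrix().round(3),o["tool_pos"])
```

```text
top
jar 361 mean [508.8 131.5 101.5] bbox [483. 105.  95.] [535. 159. 106.] medz 101.5 enc [508.9 131.8] 27.7
holder 147 mean [513.6  52.1  34.4] bbox [496.  35.  27.] [533.  71.  40.] medz 34.5 enc [514.8  52.8] 19.4
dropbulb 49 mean [500.5 -19.  130.2] bbox [492. -28. 122.] [510. -10. 139.] medz 131.2 enc [501.2 -19.1] 9.6
tallcap 140 mean [438.8  64.8 158.6] bbox [424.  49. 152.] [453.  80. 164.] medz 158.6 enc [439.   64.6] 16.1
stage 942 mean [502.3 402.  208.5] bbox [464. 362. 201.] [543. 442. 214.] medz 208.6 enc [502.8 402.5] 41.2
spill 11344 mean [473.6  46.3   1.9] bbox [ 281. -150.   -2.] [678. 250.   9.] medz 1.6 enc [480.  50.] 200.0
side 13557 mean [ 475.6 -321.1    2.4] bbox [ 281. -520.   -2.] [ 680. -121.    9.] medz 2.2 enc [ 480. -320.] 200.0
glass 219 mean [810.6 143.  111.3] bbox [778.  79. 100.] [829. 203. 119.] medz 112.7 enc [784.  140.9] 62.0
scene
jar 397 mean [513.8 136.7  99.8] bbox [485. 107.  92.] [540. 163. 105.] medz 100.1 enc [511.4 135.2] 29.9
holder 156 mean [517.9  57.   33. ] bbox [497.  35.  27.] [536.  75.  39.] medz 33.1 enc [515.8  54.8] 20.9
dropbulb 51 mean [505.3 -13.9 128.2] bbox [496. -24. 122.] [514.  -7. 136.] medz 127.3 enc [504.9 -14.6] 9.8
tallcap 130 mean [442.8  69.5 156.6] bbox [425.  52. 150.] [458.  84. 162.] medz 156.9 enc [441.4  68.3] 17.5
stage 833 mean [499.  406.4 208.2] bbox [463. 367. 203.] [532. 445. 213.] medz 208.2 enc [502.1 405.7] 40.8
spill 7700 mean [498.3  69.4   1.3] bbox [ 281. -149.   -2.] [672. 240.   9.] medz 0.9 enc [480.  50.] 200.0
side 7025 mean [ 486.3 -309.5    1.8] bbox [ 281. -519.   -2.] [ 680. -120.    9.] medz 1.5 enc [ 480.1 -320. ] 200.0
glass 417 mean [811.  152.5 110.7] bbox [774.  78. 100.] [831. 207. 118.] medz 112.4 enc [784.7 142.2] 64.5
[[-0.     0.945  0.327]
 [ 0.001  0.327 -0.945]
 [-1.     0.    -0.001]] [ 171.49814333 -495.94488129  226.31099738]
```

```bash
python3 - <<'E'
from h import *
c=capture("top")
px=np.array([(463,55),(748,52),(760,245),(470,248)])/2.5+180
X=plane(c,px,14); print("side",X.round(0),X.mean(0).round(0))
px=np.array([(145,44),(396,52),(390,243),(134,236)])/2.5+180
X=plane(c,px,18); print("spill",X.round(0),X.mean(0).round(0))
c=capture("scene")
X=plane(c,[(187,150),(257,184),(208,221),(135,183)],14); print("side scene",X.round(0),X.mean(0).round(0))
E
python3 -m creep '[{"wx":0.125},{"wx":0.25},{"wx":0.333},{"wx":0.333}]'
```

```text
side [[ 578. -166.   14.]
 [ 584. -478.   14.]
 [ 373. -481.   14.]
 [ 365. -171.   14.]] [ 475. -324.   14.]
spill [[588. 190.  18.]
 [581. -91.  18.]
 [370. -83.  18.]
 [375. 197.  18.]] [478.  53.  18.]
side scene [[ 387. -456.   14.]
 [ 364. -178.   14.]
 [ 559. -172.   14.]
 [ 592. -450.   14.]] [ 476. -314.   14.]validation failed for argument at $[0]...
```

```bash
python3 -m creep '[{"tx":0,"ty":0,"tz":0,"wx":0.125,"wy":0,"wz":0,"gripper":-1},{"tx":0,"ty":0,"tz":0,"wx":0.25,"wy":0,"wz":0,"gripper":-1},{"tx":0,"ty":0,"tz":0,"wx":0.333,"wy":0,"wz":0,"gripper":-1},{"tx":0,"ty":0,"tz":0,"wx":0.333,"wy":0,"wz":0,"gripper":-1}]'
```

```text
time: 0.63
tool_pos: [171.5, -496.2, 226.7]
tcp_rot: [-3.058, 1.571, 1.651]
contact_force: [0.3, 0.4, 1.0]
grip_width: 92.2
```

```bash
python3 -m creep '[{"tx":-3.4,"ty":15,"tz":-12,"wx":0,"wy":0,"wz":0,"gripper":-1},{"tx":-3.4,"ty":20,"tz":-18,"wx":0,"wy":0,"wz":0,"gripper":-1},{"tx":-3.4,"ty":26.8,"tz":-30,"wx":0,"wy":0,"wz":0,"gripper":-1},{"tx":-3.4,"ty":26.8,"tz":-30,"wx":0,"wy":0,"wz":0,"gripper":-1},{"tx":-3.4,"ty":26.8,"tz":-30,"wx":0,"wy":0,"wz":0,"gripper":-1},{"tx":-3.4,"ty":26.8,"tz":-30,"wx":0,"wy":0,"wz":0,"gripper":-1},{"tx":-3.4,"ty":26.8,"tz":-30,"wx":0,"wy":0,"wz":0,"gripper":-1},{"tx":-3.4,"ty":26.8,"tz":-30,"wx":0,"wy":0,"wz":0,"gripper":-1}]'
python3 - <<'E'
from h import *
o=get_obs(); print(o["tool_pos"].round(1),o["joint_positions"].round(2),R.from_euler("xyz",o["tcp_rot"]).as_matrix().round(3))
E
```

```text
time: 1.3
tool_pos: [394.7, -249.3, 256.2]
tcp_rot: [0.718, 1.57, -0.85]
contact_force: [0.7, -0.4, -0.5]
grip_width: 91.6
[ 394.7 -249.3  256.2] [-0.73  0.21  1.62 -0.    1.31  0.84] [[ 0.     1.     0.003]
 [-0.     0.003 -1.   ]
 [-1.     0.     0.   ]]
```

```bash
python3 -m creep '[{"tx":0,"ty":4.5,"tz":-31.6,"wx":0,"wy":0,"wz":0,"gripper":-1},{"tx":0,"ty":4.5,"tz":-31.6,"wx":0,"wy":0,"wz":0,"gripper":-1},{"tx":0,"ty":4.5,"tz":-31.6,"wx":0,"wy":0,"wz":0,"gripper":-1},{"tx":0,"ty":4.5,"tz":-31.6,"wx":0,"wy":0,"wz":0,"gripper":-1},{"tx":0,"ty":4.5,"tz":-31.6,"wx":0,"wy":0,"wz":0,"gripper":-1},{"tx":0,"ty":4.5,"tz":-31.6,"wx":0,"wy":0,"wz":0,"gripper":-1},{"tx":0,"ty":4.5,"tz":-31.6,"wx":0,"wy":0,"wz":0,"gripper":-1},{"tx":0,"ty":4.5,"tz":-31.6,"wx":0,"wy":0,"wz":0,"gripper":-1}]'
python3 - <<'E'
from h import *
o=get_obs(); print(o["tool_pos"].round(1),o["joint_positions"].round(2),R.from_euler("xyz",o["tcp_rot"]).as_matrix().round(3))
E
```

```text
time: 1.97
tool_pos: [438.7, 68.2, 256.0]
tcp_rot: [2.504, 1.57, 0.938]
contact_force: [-0.6, -0.5, -1.1]
grip_width: 92.2
[438.7  68.2 256. ] [-0.02  0.17  1.68  0.    1.3   1.55] [[ 0.001  1.     0.005]
 [ 0.001  0.005 -1.   ]
 [-1.     0.001 -0.001]]
```

Run:
```python
from h import *
o=get_obs();t=o["tool_pos"]
for n,(a,b,d,e) in dict(top=(150,310,180,380),scene=(100,300,200,440)).items():
    c=capture(n); f=c["frame"].copy()
    for p in (t,t+[0,46,0],t-[0,46,0],[440,66.5,159]):
        q=proj(c,p)[0]; cv2.circle(f,tuple(int(round(v)) for v in q),1,(0,255,0),-1)
    cv2.imwrite(f"pics/{n}1.png",cv2.resize(f[a:b,d:e],None,fx=3,fy=3,interpolation=cv2.INTER_CUBIC)[:,:,::-1])
```

```text
(no output)
```

View pics/scene1.png

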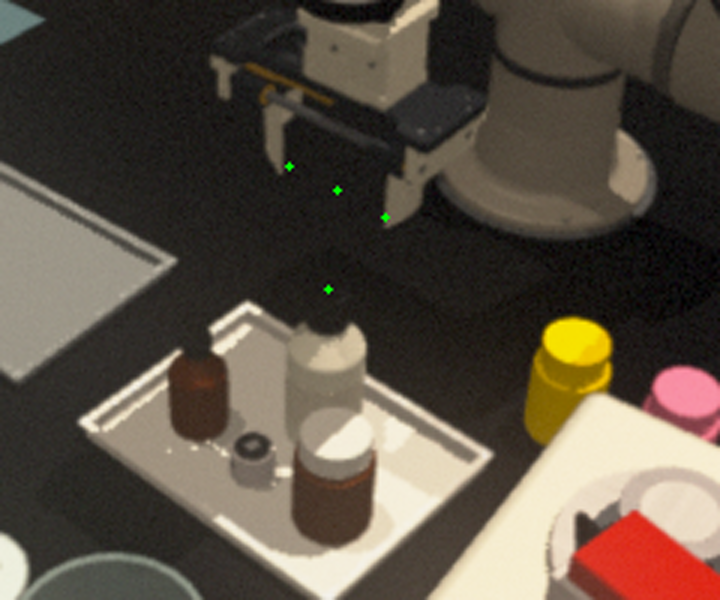

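View pics/top1.png

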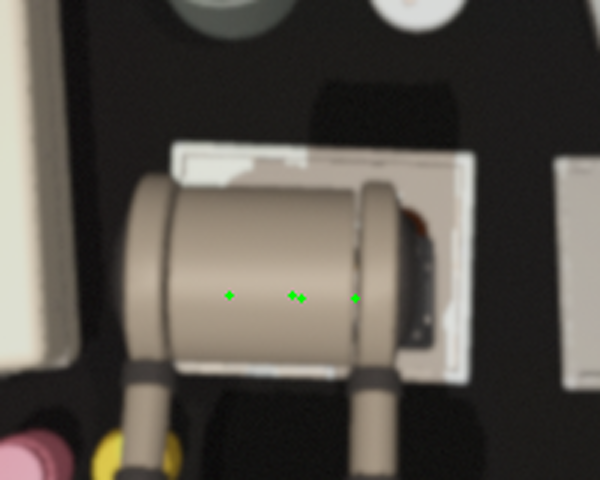

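The scene view shows the open fingertips at about (285,170) and (390,222), straddling the projected cap axis. They sit within about 3 mm of the calibrated TCP. I'll descend and grip the cap.

```bash
python3 -m creep '[{"tx":3,"ty":0.1,"tz":0.2,"wx":0,"wy":0,"wz":0,"gripper":-1},{"tx":6,"ty":0.1,"tz":0.2,"wx":0,"wy":0,"wz":0,"gripper":-1},{"tx":9,"ty":0.1,"tz":0.2,"wx":0,"wy":0,"wz":0,"gripper":-1},{"tx":11,"ty":0.1,"tz":0.2,"wx":0,"wy":0,"wz":0,"gripper":-1},{"tx":12.5,"ty":0.1,"tz":0.2,"wx":0,"wy":0,"wz":0,"gripper":-1},{"tx":13.1,"ty":0.1,"tz":0.2,"wx":0,"wy":0,"wz":0,"gripper":-1},{"tx":13.1,"ty":0.1,"tz":0.2,"wx":0,"wy":0,"wz":0,"gripper":-1},{"tx":13.1,"ty":0.1,"tz":0.2,"wx":0,"wy":0,"wz":0,"gripper":-1}]'
python3 -m creep '[{"tx":0,"ty":0,"tz":0,"wx":0,"wy":0,"wz":0,"gripper":-0.2},{"tx":0,"ty":0,"tz":0,"wx":0,"wy":0,"wz":0,"gripper":0},{"tx":0,"ty":0,"tz":0,"wx":0,"wy":0,"wz":0,"gripper":0.1},{"tx":0,"ty":0,"tz":0,"wx":0,"wy":0,"wz":0,"gripper":0.15},{"tx":0,"ty":0,"tz":0,"wx":0,"wy":0,"wz":0,"gripper":0.15}]'
```

```text
time: 2.73
tool_pos: [440.3, 62.4, 125.3]
tcp_rot: [1.18, 1.57, -0.391]
contact_force: [-0.0, -0.7, 0.7]
grip_width: 91.3
time: 3.15
tool_pos: [440.1, 62.9, 125.2]
tcp_rot: [1.416, 1.57, -0.155]
contact_force: [-0.6, -0.3, -0.4]
grip_width: 62.9
```

```bash
python3 -m creep '[{"tx":0,"ty":0,"tz":-0.4,"wx":0,"wy":0,"wz":0,"gripper":0.1},{"tx":0,"ty":0,"tz":-0.4,"wx":0,"wy":0,"wz":0,"gripper":0.15},{"tx":0,"ty":0,"tz":-0.4,"wx":0,"wy":0,"wz":0,"gripper":0.15},{"tx":0,"ty":0,"tz":-0.4,"wx":0,"wy":0,"wz":0,"gripper":0.15}]'
python3 - <<'E'
from h import *
c=capture("scene"); f=c["frame"]
cv2.imwrite("pics/scene2.png",cv2.resize(f[130:290,230:380],None,fx=4,fy=4,interpolation=cv2.INTER_CUBIC)[:,:,::-1])
E
```

```text
time: 3.48
tool_pos: [439.9, 67.0, 124.8]
tcp_rot: [-0.433, 1.571, -2.004]
contact_force: [-0.0, 0.6, -0.4]
grip_width: 40.0
```

View pics/scene2.png

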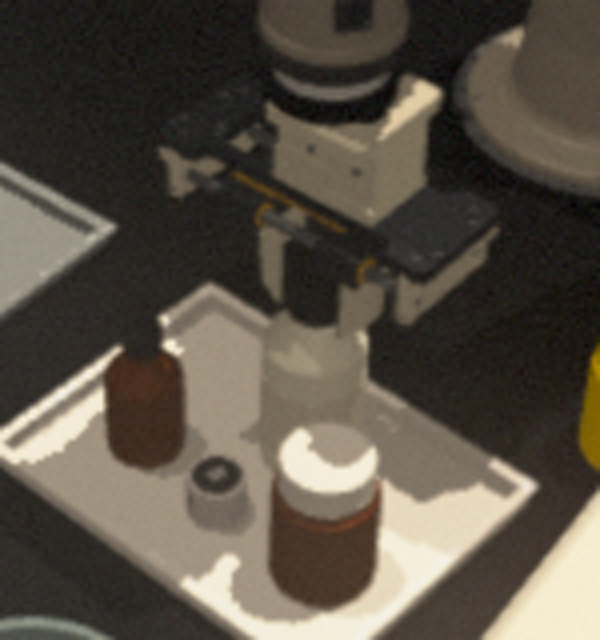

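The cap sits centred between the pads in this crop, at about (313,285). I'll close and lift.

```bash
python3 -m creep '[{"tx":0,"ty":0,"tz":0,"wx":0,"wy":0,"wz":0,"gripper":0.25},{"tx":0,"ty":0,"tz":0,"wx":0,"wy":0,"wz":0,"gripper":0.3},{"tx":0,"ty":0,"tz":0,"wx":0,"wy":0,"wz":0,"gripper":1},{"tx":0,"ty":0,"tz":0,"wx":0,"wy":0,"wz":0,"gripper":1},{"tx":0,"ty":0,"tz":0,"wx":0,"wy":0,"wz":0,"gripper":1}]'
python3 -m creep '[{"tx":-0.3,"ty":0,"tz":0,"wx":0,"wy":0,"wz":0,"gripper":1},{"tx":-1,"ty":0,"tz":0,"wx":0,"wy":0,"wz":0,"gripper":1},{"tx":-2,"ty":0,"tz":0,"wx":0,"wy":0,"wz":0,"gripper":1},{"tx":-3,"ty":0,"tz":0,"wx":0,"wy":0,"wz":0,"gripper":1}]'
```

```text
time: 3.95
tool_pos: [439.9, 66.8, 124.8]
tcp_rot: [-0.331, 1.571, -1.902]
contact_force: [-0.2, -1.1, -1.0]
grip_width: 32.3
time: 4.28
tool_pos: [439.5, 67.0, 155.2]
tcp_rot: [-1.683, 1.57, 3.029]
contact_force: [0.7, -0.2, -3.4]
grip_width: 32.3
```

```bash
python3 -m creep '[{"tx":-2,"ty":0,"tz":0,"wx":0,"wy":0,"wz":0,"gripper":1},{"tx":-4.5,"ty":0,"tz":0,"wx":0,"wy":0,"wz":0,"gripper":1},{"tx":-7,"ty":0,"tz":0,"wx":0,"wy":0,"wz":0,"gripper":1},{"tx":-9.5,"ty":0,"tz":0,"wx":0,"wy":0,"wz":0,"gripper":1},{"tx":-11.5,"ty":0,"tz":0.5,"wx":0,"wy":0,"wz":0,"gripper":1},{"tx":-12.5,"ty":0.4,"tz":2,"wx":0,"wy":0,"wz":0,"gripper":1},{"tx":-12.5,"ty":1.2,"tz":4.5,"wx":0,"wy":0,"wz":0,"gripper":1},{"tx":-12.5,"ty":2,"tz":7.5,"wx":0,"wy":0,"wz":0,"gripper":1}]'
python3 -m creep '[{"tx":0,"ty":0.8,"tz":3,"wx":0,"wy":0,"wz":0,"gripper":1},{"tx":0,"ty":1.6,"tz":6,"wx":0,"wy":0,"wz":0,"gripper":1},{"tx":0,"ty":2.4,"tz":9,"wx":0,"wy":0,"wz":0,"gripper":1},{"tx":0,"ty":3.2,"tz":12,"wx":0,"wy":0,"wz":0,"gripper":1},{"tx":0,"ty":4.2,"tz":15.5,"wx":0,"wy":0,"wz":0,"gripper":1},{"tx":0,"ty":5.2,"tz":19,"wx":0,"wy":0,"wz":0,"gripper":1},{"tx":0,"ty":5.8,"tz":21.2,"wx":0,"wy":0,"wz":0,"gripper":1},{"tx":0,"ty":6,"tz":22.1,"wx":0,"wy":0,"wz":0,"gripper":1}]'
```

```text
time: 4.95
tool_pos: [460.0, -7.8, 281.2]
tcp_rot: [1.73, 1.569, 0.161]
contact_force: [1.4, 0.5, -3.6]
grip_width: 32.5
time: 5.62
tool_pos: [520.0, -232.3, 279.3]
tcp_rot: [-0.996, 1.57, -2.57]
contact_force: [-1.0, 0.2, -3.3]
grip_width: 32.4
```

```bash
python3 -m creep '[{"tx":1.5,"ty":0,"tz":0,"wx":0,"wy":0,"wz":0,"gripper":1},{"tx":4,"ty":0,"tz":0,"wx":0,"wy":0,"wz":0,"gripper":1},{"tx":7,"ty":0,"tz":0,"wx":0,"wy":0,"wz":0,"gripper":1},{"tx":10,"ty":0,"tz":0,"wx":0,"wy":0,"wz":0,"gripper":1},{"tx":12.5,"ty":0,"tz":0,"wx":0,"wy":0,"wz":0,"gripper":1},{"tx":14.2,"ty":0,"tz":0,"wx":0,"wy":0,"wz":0,"gripper":1},{"tx":15,"ty":0,"tz":0,"wx":0,"wy":0,"wz":0,"gripper":1},{"tx":15.2,"ty":0,"tz":0,"wx":0,"wy":0,"wz":0,"gripper":1}]'
python3 -m creep '[{"tx":0.1,"ty":0,"tz":0,"wx":0,"wy":0,"wz":0,"gripper":1},{"tx":0.2,"ty":0,"tz":0,"wx":0,"wy":0,"wz":0,"gripper":1}]'
```

```text
time: 6.28
tool_pos: [519.0, -228.0, 126.5]
tcp_rot: [-2.157, 1.567, 2.555]
contact_force: [-0.4, 0.4, -4.1]
grip_width: 32.2
time: 6.45
tool_pos: [520.7, -229.3, 127.2]
tcp_rot: [1.032, 1.568, -0.538]
contact_force: [0.6, -0.3, -2.7]
grip_width: 32.4
```

```bash
for i in 1; do :; done; python3 -m creep '[{"tx":0.05,"ty":0,"tz":0,"wx":0,"wy":0,"wz":0,"gripper":1},{"tx":0.1,"ty":0,"tz":0,"wx":0,"wy":0,"wz":0,"gripper":1},{"tx":0.1,"ty":0,"tz":0,"wx":0,"wy":0,"wz":0,"gripper":1}]'; python3 -m creep '[{"tx":0.05,"ty":0,"tz":0,"wx":0,"wy":0,"wz":0,"gripper":1},{"tx":0.1,"ty":0,"tz":0,"wx":0,"wy":0,"wz":0,"gripper":1},{"tx":0.1,"ty":0,"tz":0,"wx":0,"wy":0,"wz":0,"gripper":1}]'
```

```text
time: 6.7
tool_pos: [520.1, -229.3, 125.5]
tcp_rot: [0.968, 1.57, -0.603]
contact_force: [0.3, -0.3, -4.5]
grip_width: 32.5
time: 6.95
tool_pos: [520.3, -229.5, 124.8]
tcp_rot: [0.998, 1.569, -0.573]
contact_force: [-1.8, 0.1, 2.5]
grip_width: 32.5
```

Contact now: the vertical force went from -3 N to +2.5 N. I'll release gently and rise.

```bash
python3 -m creep '[{"tx":0,"ty":0,"tz":0,"wx":0,"wy":0,"wz":0,"gripper":0.2},{"tx":0,"ty":0,"tz":0,"wx":0,"wy":0,"wz":0,"gripper":0},{"tx":0,"ty":0,"tz":0,"wx":0,"wy":0,"wz":0,"gripper":-0.4},{"tx":0,"ty":0,"tz":0,"wx":0,"wy":0,"wz":0,"gripper":-0.4},{"tx":0,"ty":0,"tz":0,"wx":0,"wy":0,"wz":0,"gripper":-0.4},{"tx":-2,"ty":0,"tz":0,"wx":0,"wy":0,"wz":0,"gripper":-0.4},{"tx":-5,"ty":0,"tz":0,"wx":0,"wy":0,"wz":0,"gripper":-0.4},{"tx":-6.5,"ty":0,"tz":0,"wx":0,"wy":0,"wz":0,"gripper":-0.4}]'
python3 - <<'E'
from h import *
c=capture("scene"); f=c["frame"]
cv2.imwrite("pics/scene3.png",cv2.resize(f[80:300,120:400],None,fx=2.5,fy=2.5,interpolation=cv2.INTER_CUBIC)[:,:,::-1])
E
```

```text
time: 7.62
tool_pos: [520.6, -229.5, 191.4]
tcp_rot: [1.02, 1.568, -0.551]
contact_force: [0.7, 0.1, 0.9]
grip_width: 64.2
```

View pics/scene3.png

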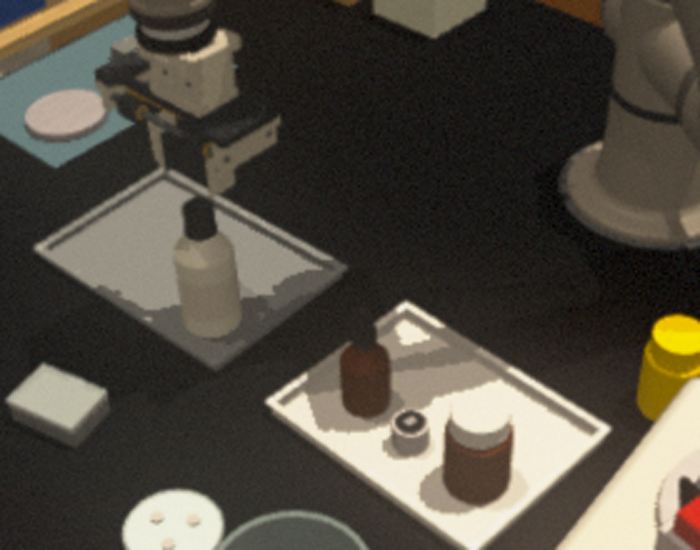

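```bash
python3 -m creep '[{"tx":0,"ty":-1.8,"tz":-10,"wx":0,"wy":0,"wz":0,"gripper":-0.4},{"tx":0,"ty":-1.8,"tz":-15,"wx":0,"wy":0,"wz":0,"gripper":-0.4},{"tx":0,"ty":-1.8,"tz":-18,"wx":0,"wy":0,"wz":0,"gripper":-0.4},{"tx":0,"ty":-1.8,"tz":-21.3,"wx":0,"wy":0,"wz":0,"gripper":-0.4},{"tx":0,"ty":-1.8,"tz":-21.3,"wx":0,"wy":0,"wz":0,"gripper":-0.4},{"tx":0,"ty":-1.8,"tz":-21.3,"wx":0,"wy":0,"wz":0,"gripper":-0.4},{"tx":0,"ty":-1.8,"tz":-21.3,"wx":0,"wy":0,"wz":0,"gripper":-0.4},{"tx":2,"ty":-1.8,"tz":-21.3,"wx":0,"wy":0,"wz":0,"gripper":-0.4}]'
python3 -m creep '[{"tx":3,"ty":0,"tz":0,"wx":0,"wy":0,"wz":0,"gripper":-0.4},{"tx":5.5,"ty":0,"tz":0,"wx":0,"wy":0,"wz":0,"gripper":-0.4},{"tx":7.5,"ty":0,"tz":0,"wx":0,"wy":0,"wz":0,"gripper":-0.4},{"tx":8.2,"ty":0,"tz":0,"wx":0,"wy":0,"wz":0,"gripper":-0.2},{"tx":8.2,"ty":0,"tz":0,"wx":0,"wy":0,"wz":0,"gripper":0},{"tx":8.2,"ty":0,"tz":0,"wx":0,"wy":0,"wz":0,"gripper":0.1},{"tx":8.2,"ty":0,"tz":0,"wx":0,"wy":0,"wz":0,"gripper":0.25},{"tx":8.2,"ty":0,"tz":0,"wx":0,"wy":0,"wz":0,"gripper":0.25}]'
python3 - <<'E'
from h import *
c=capture("scene"); f=c["frame"]
cv2.imwrite("pics/scene4.png",cv2.resize(f[130:290,200:350],None,fx=4,fy=4,interpolation=cv2.INTER_CUBIC)[:,:,::-1])
E
```

```text
time: 8.33
tool_pos: [504.3, -16.5, 171.6]
tcp_rot: [1.303, 1.563, -0.266]
contact_force: [1.1, -0.5, -0.4]
grip_width: 64.2
time: 9.0
tool_pos: [502.9, -16.5, 88.1]
tcp_rot: [1.341, 1.568, -0.23]
contact_force: [0.1, 0.1, 0.7]
grip_width: 36.9
```

View pics/scene4.png

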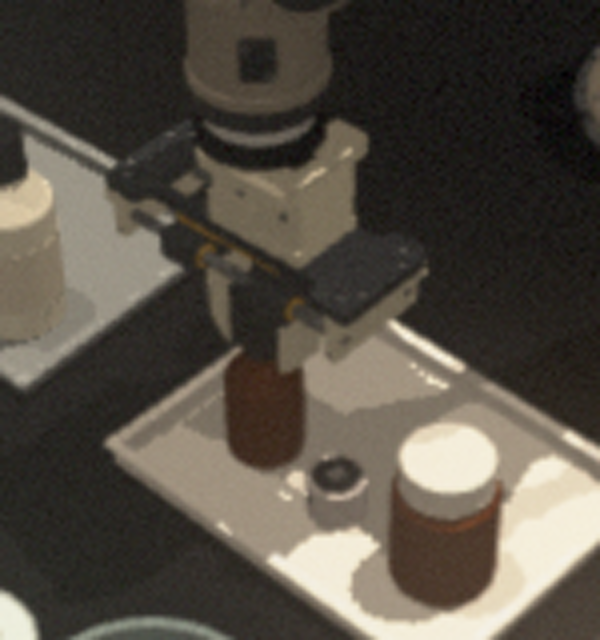

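The collar at about (258,330) lies between the pads. I'll close and lift.

```bash
python3 -m creep '[{"tx":0,"ty":0,"tz":0,"wx":0,"wy":0,"wz":0,"gripper":0.35},{"tx":0,"ty":0,"tz":0,"wx":0,"wy":0,"wz":0,"gripper":0.42},{"tx":0,"ty":0,"tz":0,"wx":0,"wy":0,"wz":0,"gripper":0.5},{"tx":0,"ty":0,"tz":0,"wx":0,"wy":0,"wz":0,"gripper":1},{"tx":0,"ty":0,"tz":0,"wx":0,"wy":0,"wz":0,"gripper":1},{"tx":0,"ty":0,"tz":0,"wx":0,"wy":0,"wz":0,"gripper":1}]'
python3 -m creep '[{"tx":-0.3,"ty":0,"tz":0,"wx":0,"wy":0,"wz":0,"gripper":1},{"tx":-1,"ty":0,"tz":0,"wx":0,"wy":0,"wz":0,"gripper":1},{"tx":-2,"ty":0,"tz":0,"wx":0,"wy":0,"wz":0,"gripper":1},{"tx":-3,"ty":0,"tz":0,"wx":0,"wy":0,"wz":0,"gripper":1}]'
```

```text
time: 9.55
tool_pos: [502.3, -16.3, 87.2]
tcp_rot: [1.091, 1.57, -0.48]
contact_force: [-0.2, -2.3, 3.4]
grip_width: 24.4
time: 9.88
tool_pos: [501.6, -15.9, 117.5]
tcp_rot: [-1.839, 1.57, 2.873]
contact_force: [0.5, 0.3, -1.4]
grip_width: 24.0
```

```bash
python3 -m creep '[{"tx":-2,"ty":0,"tz":0,"wx":0,"wy":0,"wz":0,"gripper":1},{"tx":-4,"ty":-0.1,"tz":0.5,"wx":0,"wy":0,"wz":0,"gripper":1},{"tx":-5,"ty":-0.5,"tz":2,"wx":0,"wy":0,"wz":0,"gripper":1},{"tx":-5,"ty":-1.1,"tz":4.5,"wx":0,"wy":0,"wz":0,"gripper":1},{"tx":-5,"ty":-1.8,"tz":7.5,"wx":0,"wy":0,"wz":0,"gripper":1},{"tx":-5,"ty":-2.6,"tz":11,"wx":0,"wy":0,"wz":0,"gripper":1},{"tx":-5,"ty":-3.4,"tz":14.5,"wx":0,"wy":0,"wz":0,"gripper":1},{"tx":-5,"ty":-4.3,"tz":18,"wx":0,"wy":0,"wz":0,"gripper":1}]'
python3 -m creep '[{"tx":0,"ty":-0.8,"tz":3.5,"wx":0,"wy":0,"wz":0,"gripper":1},{"tx":0,"ty":-1.6,"tz":7,"wx":0,"wy":0,"wz":0,"gripper":1},{"tx":0,"ty":-2.3,"tz":9.8,"wx":0,"wy":0,"wz":0,"gripper":1},{"tx":0,"ty":-2.7,"tz":11.6,"wx":0,"wy":0,"wz":0,"gripper":1},{"tx":1,"ty":-2.8,"tz":12.3,"wx":0,"wy":0,"wz":0,"gripper":1},{"tx":3.5,"ty":-2.8,"tz":12.3,"wx":0,"wy":0,"wz":0,"gripper":1},{"tx":5.5,"ty":-2.8,"tz":12.3,"wx":0,"wy":0,"wz":0,"gripper":1},{"tx":6.5,"ty":-2.8,"tz":12.3,"wx":0,"wy":0,"wz":0,"gripper":1}]'
```

```text
time: 10.55
tool_pos: [458.6, -197.5, 168.0]
tcp_rot: [1.068, 1.569, -0.502]
contact_force: [-0.0, -0.5, -2.4]
grip_width: 24.2
time: 11.22
tool_pos: [429.9, -317.3, 99.5]
tcp_rot: [-2.428, 1.567, 2.284]
contact_force: [0.3, 1.1, -1.5]
grip_width: 24.2
```

```bash
python3 -m creep '[{"tx":0.4,"ty":0,"tz":0,"wx":0,"wy":0,"wz":0,"gripper":1},{"tx":0.8,"ty":0,"tz":0,"wx":0,"wy":0,"wz":0,"gripper":1},{"tx":1.1,"ty":0,"tz":0,"wx":0,"wy":0,"wz":0,"gripper":1},{"tx":1.2,"ty":0,"tz":0,"wx":0,"wy":0,"wz":0,"gripper":1},{"tx":1.2,"ty":0,"tz":0,"wx":0,"wy":0,"wz":0,"gripper":1}]'
```

```text
time: 11.63
tool_pos: [431.2, -319.1, 90.4]
tcp_rot: [0.791, 1.57, -0.78]
contact_force: [0.6, -0.1, -2.4]
grip_width: 24.3
```

```bash
python3 -m creep '[{"tx":0.05,"ty":0,"tz":0,"wx":0,"wy":0,"wz":0,"gripper":1},{"tx":0.1,"ty":0,"tz":0,"wx":0,"wy":0,"wz":0,"gripper":1},{"tx":0.1,"ty":0,"tz":0,"wx":0,"wy":0,"wz":0,"gripper":1}]'
```

```text
time: 11.88
tool_pos: [430.9, -319.2, 89.2]
tcp_rot: [0.675, 1.57, -0.896]
contact_force: [-0.2, -0.5, -2.3]
grip_width: 24.3
```

```bash
python3 -m creep '[{"tx":0.05,"ty":0,"tz":0,"wx":0,"wy":0,"wz":0,"gripper":1},{"tx":0.1,"ty":0,"tz":0,"wx":0,"wy":0,"wz":0,"gripper":1},{"tx":0.1,"ty":0,"tz":0,"wx":0,"wy":0,"wz":0,"gripper":1}]'
```

```text
time: 12.13
tool_pos: [430.8, -319.1, 87.8]
tcp_rot: [-1.525, 1.571, -3.096]
contact_force: [0.0, -0.1, -1.9]
grip_width: 23.9
```

```bash
python3 -m creep '[{"tx":0.05,"ty":0,"tz":0,"wx":0,"wy":0,"wz":0,"gripper":1},{"tx":0.1,"ty":0,"tz":0,"wx":0,"wy":0,"wz":0,"gripper":1},{"tx":0.1,"ty":0,"tz":0,"wx":0,"wy":0,"wz":0,"gripper":1}]'
```

```text
time: 12.38
tool_pos: [431.0, -319.3, 87.2]
tcp_rot: [0.738, 1.57, -0.834]
contact_force: [-0.8, 0.1, 1.3]
grip_width: 24.2
```

```bash
python3 -m creep '[{"tx":0,"ty":0,"tz":0,"wx":0,"wy":0,"wz":0,"gripper":0.4},{"tx":0,"ty":0,"tz":0,"wx":0,"wy":0,"wz":0,"gripper":0},{"tx":0,"ty":0,"tz":0,"wx":0,"wy":0,"wz":0,"gripper":-0.4},{"tx":0,"ty":0,"tz":0,"wx":0,"wy":0,"wz":0,"gripper":-1},{"tx":-2,"ty":0,"tz":0,"wx":0,"wy":0,"wz":0,"gripper":-1},{"tx":-5,"ty":0,"tz":0,"wx":0,"wy":0,"wz":0,"gripper":-1},{"tx":-8,"ty":0,"tz":0,"wx":0,"wy":0,"wz":0,"gripper":-1},{"tx":-10,"ty":0,"tz":0,"wx":0,"wy":0,"wz":0,"gripper":-1}]'
python3 - <<'E'
from h import *
c=capture("scene"); f=c["frame"]
cv2.imwrite("pics/scene5.png",cv2.resize(f[80:300,120:400],None,fx=2.5,fy=2.5,interpolation=cv2.INTER_CUBIC)[:,:,::-1])
E
```

```text
time: 13.05
tool_pos: [431.4, -319.5, 189.5]
tcp_rot: [0.795, 1.568, -0.776]
contact_force: [0.4, -0.3, -0.1]
grip_width: 69.5
```

View pics/scene5.png

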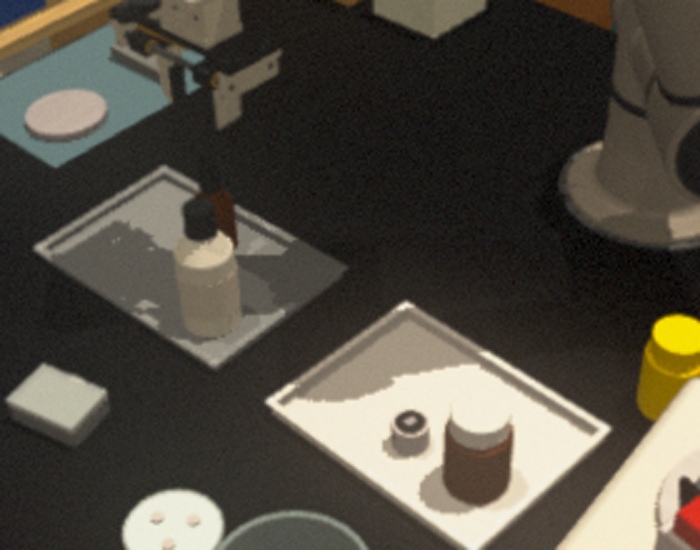

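The dropper stands behind the tall bottle at about (218,215). Now the jar.

```bash
python3 -m creep '[{"tx":0,"ty":7.9,"tz":-20,"wx":0,"wy":0,"wz":0,"gripper":-1},{"tx":0,"ty":7.9,"tz":-30,"wx":0,"wy":0,"wz":0,"gripper":-1},{"tx":0,"ty":7.9,"tz":-45.3,"wx":0,"wy":0,"wz":0,"gripper":-1},{"tx":0,"ty":7.9,"tz":-45.3,"wx":0,"wy":0,"wz":0,"gripper":-1},{"tx":0,"ty":7.9,"tz":-45.3,"wx":0,"wy":0,"wz":0,"gripper":-1},{"tx":0,"ty":7.9,"tz":-45.3,"wx":0,"wy":0,"wz":0,"gripper":-1},{"tx":0,"ty":7.9,"tz":-45.3,"wx":0,"wy":0,"wz":0,"gripper":-1},{"tx":0,"ty":7.9,"tz":-45.3,"wx":0,"wy":0,"wz":0,"gripper":-1}]'
```

```text
time: 13.77
tool_pos: [491.5, 9.6, 186.8]
tcp_rot: [1.142, 1.571, -0.429]
contact_force: [1.3, -0.2, 1.2]
grip_width: 92.1
```

```bash
python3 -m creep '[{"tx":0,"ty":1.8,"tz":-12.1,"wx":0,"wy":0,"wz":0,"gripper":-1},{"tx":0,"ty":1.8,"tz":-12.1,"wx":0,"wy":0,"wz":0,"gripper":-1},{"tx":0,"ty":1.8,"tz":-12.1,"wx":0,"wy":0,"wz":0,"gripper":-1},{"tx":0,"ty":1.8,"tz":-12.1,"wx":0,"wy":0,"wz":0,"gripper":-1},{"tx":0,"ty":1.8,"tz":-12.1,"wx":0,"wy":0,"wz":0,"gripper":-1},{"tx":2,"ty":1.8,"tz":-12.1,"wx":0,"wy":0,"wz":0,"gripper":-1},{"tx":5,"ty":1.8,"tz":-12.1,"wx":0,"wy":0,"wz":0,"gripper":-1},{"tx":6.5,"ty":1.8,"tz":-12.1,"wx":0,"wy":0,"wz":0,"gripper":-1}]'
python3 - <<'E'
from h import *
c=capture("scene"); f=c["frame"]
cv2.imwrite("pics/scene6.png",cv2.resize(f[130:290,240:390],None,fx=4,fy=4,interpolation=cv2.INTER_CUBIC)[:,:,::-1])
print(get_obs()["tool_pos"])
E
```

```text
time: 14.43
tool_pos: [508.4, 127.1, 119.4]
tcp_rot: [-1.294, 1.568, -2.866]
contact_force: [-0.5, 0.8, -0.3]
grip_width: 91.7
[507.01795772 126.83382337 117.2202859 ]
```

View pics/scene6.png

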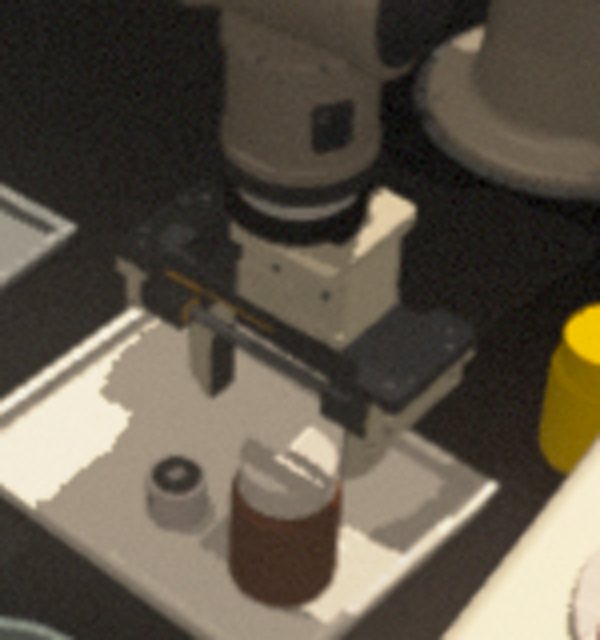

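The pads need to go about 6 mm further in +y. I'll correct that, descend around the lid and close.

```bash
python3 -m creep '[{"tx":0,"ty":0.25,"tz":-0.65,"wx":0,"wy":0,"wz":0,"gripper":-1},{"tx":0,"ty":0.25,"tz":-0.65,"wx":0,"wy":0,"wz":0,"gripper":-1},{"tx":1.5,"ty":0.25,"tz":-0.65,"wx":0,"wy":0,"wz":0,"gripper":-1},{"tx":3,"ty":0.25,"tz":-0.65,"wx":0,"wy":0,"wz":0,"gripper":-1},{"tx":3.6,"ty":0.25,"tz":-0.65,"wx":0,"wy":0,"wz":0,"gripper":-1},{"tx":3.6,"ty":0.25,"tz":-0.65,"wx":0,"wy":0,"wz":0,"gripper":-0.6},{"tx":3.6,"ty":0.25,"tz":-0.65,"wx":0,"wy":0,"wz":0,"gripper":-0.4},{"tx":3.6,"ty":0.25,"tz":-0.65,"wx":0,"wy":0,"wz":0,"gripper":-0.35}]'
```

```text
time: 15.15
tool_pos: [513.1, 135.1, 87.1]
tcp_rot: [1.64, 1.569, 0.069]
contact_force: [-0.4, 0.5, -0.5]
grip_width: 76.3
```

```bash
python3 -m creep '[{"tx":0.5,"ty":-0.3,"tz":0.1,"wx":0,"wy":0,"wz":0,"gripper":-0.4},{"tx":0.5,"ty":-0.3,"tz":0.1,"wx":0,"wy":0,"wz":0,"gripper":-0.35},{"tx":0.5,"ty":-0.3,"tz":0.1,"wx":0,"wy":0,"wz":0,"gripper":-0.35}]'
python3 - <<'E'
from h import *
c=capture("scene"); f=c["frame"]
cv2.imwrite("pics/scene7.png",cv2.resize(f[130:290,240:390],None,fx=4,fy=4,interpolation=cv2.INTER_CUBIC)[:,:,::-1])
print(get_obs()["tool_pos"],get_obs()["grip_width"])
E
```

```text
time: 15.4
tool_pos: [509.0, 134.0, 80.9]
tcp_rot: [-0.944, 1.571, -2.515]
contact_force: [0.3, 0.0, -0.6]
grip_width: 62.4
[509.20624037 134.0659825   80.9728837 ] 62.30363311609959
```

View pics/scene7.png

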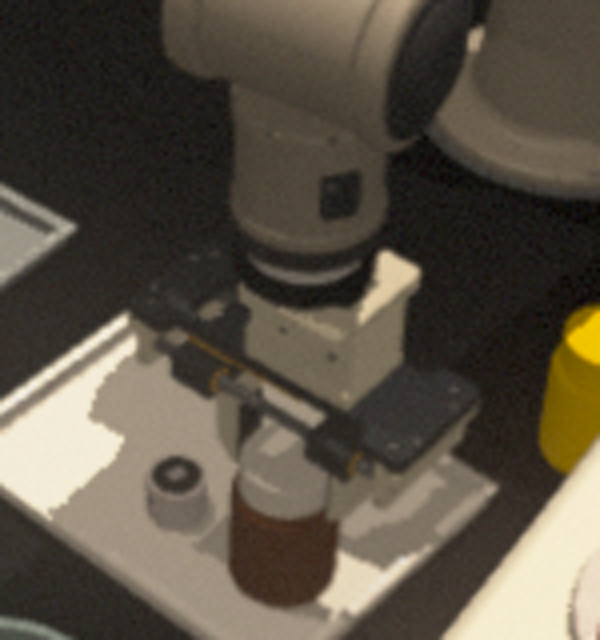

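The lid at about (290,465) is between the pads. I'll close and lift.

```bash
python3 -m creep '[{"tx":0,"ty":0,"tz":0,"wx":0,"wy":0,"wz":0,"gripper":-0.25},{"tx":0,"ty":0,"tz":0,"wx":0,"wy":0,"wz":0,"gripper":-0.2},{"tx":0,"ty":0,"tz":0,"wx":0,"wy":0,"wz":0,"gripper":1},{"tx":0,"ty":0,"tz":0,"wx":0,"wy":0,"wz":0,"gripper":1},{"tx":0,"ty":0,"tz":0,"wx":0,"wy":0,"wz":0,"gripper":1}]'
python3 -m creep '[{"tx":-0.3,"ty":0,"tz":0,"wx":0,"wy":0,"wz":0,"gripper":1},{"tx":-1,"ty":0,"tz":0,"wx":0,"wy":0,"wz":0,"gripper":1},{"tx":-2,"ty":0,"tz":0,"wx":0,"wy":0,"wz":0,"gripper":1},{"tx":-3,"ty":0,"tz":0,"wx":0,"wy":0,"wz":0,"gripper":1}]'
```

```text
time: 15.87
tool_pos: [509.5, 133.9, 81.0]
tcp_rot: [0.894, 1.57, -0.677]
contact_force: [0.8, -2.7, 2.7]
grip_width: 55.6
time: 16.2
tool_pos: [509.0, 134.2, 111.5]
tcp_rot: [-1.644, 1.57, 3.068]
contact_force: [1.9, -0.3, -2.4]
grip_width: 55.4
```

```bash
python3 -m creep '[{"tx":-2,"ty":0,"tz":0,"wx":0,"wy":0,"wz":0,"gripper":1},{"tx":-4.5,"ty":0,"tz":0.5,"wx":0,"wy":0,"wz":0,"gripper":1},{"tx":-7,"ty":0,"tz":2,"wx":0,"wy":0,"wz":0,"gripper":1},{"tx":-9.5,"ty":0,"tz":4.5,"wx":0,"wy":0,"wz":0,"gripper":1},{"tx":-12,"ty":0,"tz":7.5,"wx":0,"wy":0,"wz":0,"gripper":1},{"tx":-14,"ty":0.2,"tz":10.5,"wx":0,"wy":0,"wz":0,"gripper":1},{"tx":-14.8,"ty":0.4,"tz":13.8,"wx":0,"wy":0,"wz":0,"gripper":1},{"tx":-15,"ty":0.6,"tz":17,"wx":0,"wy":0,"wz":0,"gripper":1}]'
python3 -m creep '[{"tx":0,"ty":0,"tz":3.3,"wx":0,"wy":0,"wz":0,"gripper":1},{"tx":0,"ty":0,"tz":6.6,"wx":0,"wy":0,"wz":0,"gripper":1},{"tx":0,"ty":0,"tz":9.9,"wx":0,"wy":0,"wz":0,"gripper":1},{"tx":0,"ty":0.1,"tz":13.2,"wx":0,"wy":0,"wz":0,"gripper":1},{"tx":0,"ty":0.2,"tz":16.5,"wx":0,"wy":0,"wz":0,"gripper":1},{"tx":0,"ty":0.3,"tz":19.8,"wx":0,"wy":0,"wz":0,"gripper":1},{"tx":0,"ty":0.4,"tz":23,"wx":0,"wy":0,"wz":0,"gripper":1},{"tx":0,"ty":0.5,"tz":26,"wx":0,"wy":0,"wz":0,"gripper":1}]'
python3 -m creep '[{"tx":0,"ty":0,"tz":3,"wx":0,"wy":0,"wz":0,"gripper":1},{"tx":0,"ty":0,"tz":6,"wx":0,"wy":0,"wz":0,"gripper":1},{"tx":0,"ty":0,"tz":8.5,"wx":0,"wy":0,"wz":0,"gripper":1},{"tx":0,"ty":0,"tz":10.3,"wx":0,"wy":0,"wz":0,"gripper":1},{"tx":0,"ty":0,"tz":11.1,"wx":0,"wy":0,"wz":0,"gripper":1},{"tx":0,"ty":0,"tz":11.3,"wx":0,"wy":0,"wz":0,"gripper":1},{"tx":0,"ty":0,"tz":11.3,"wx":0,"wy":0,"wz":0,"gripper":1}]'
```

```text
time: 16.87
tool_pos: [515.9, -37.3, 264.5]
tcp_rot: [1.367, 1.565, -0.203]
contact_force: [1.2, 1.0, -2.4]
grip_width: 55.5
time: 17.53
tool_pos: [519.8, -297.6, 262.0]
tcp_rot: [0.944, 1.57, -0.627]
contact_force: [-0.1, 0.2, -2.5]
grip_width: 55.5
time: 18.12
tool_pos: [520.1, -408.6, 261.1]
tcp_rot: [2.98, 1.57, 1.409]
contact_force: [-0.5, -0.7, -2.9]
grip_width: 55.4
```

```bash
python3 -m creep '[{"tx":2,"ty":0,"tz":0,"wx":0,"wy":0,"wz":0,"gripper":1},{"tx":5,"ty":0,"tz":0,"wx":0,"wy":0,"wz":0,"gripper":1},{"tx":8.2,"ty":0,"tz":0,"wx":0,"wy":0,"wz":0,"gripper":1},{"tx":11.5,"ty":0,"tz":0,"wx":0,"wy":0,"wz":0,"gripper":1},{"tx":14.3,"ty":0,"tz":0,"wx":0,"wy":0,"wz":0,"gripper":1},{"tx":16.5,"ty":0,"tz":0,"wx":0,"wy":0,"wz":0,"gripper":1},{"tx":17.5,"ty":0,"tz":0,"wx":0,"wy":0,"wz":0,"gripper":1},{"tx":17.6,"ty":0,"tz":0,"wx":0,"wy":0,"wz":0,"gripper":1}]'
python3 -m creep '[{"tx":0.05,"ty":0,"tz":0,"wx":0,"wy":0,"wz":0,"gripper":1},{"tx":0.1,"ty":0,"tz":0,"wx":0,"wy":0,"wz":0,"gripper":1},{"tx":0.1,"ty":0,"tz":0,"wx":0,"wy":0,"wz":0,"gripper":1}]'
```

```text
time: 18.78
tool_pos: [519.6, -406.7, 82.9]
tcp_rot: [-2.402, 1.566, 2.312]
contact_force: [0.2, 1.4, -3.6]
grip_width: 55.1
time: 19.03
tool_pos: [521.0, -409.5, 86.0]
tcp_rot: [0.792, 1.567, -0.779]
contact_force: [-0.8, -0.4, -2.9]
grip_width: 54.9
```

```bash
python3 -m creep '[{"tx":0.1,"ty":0,"tz":0,"wx":0,"wy":0,"wz":0,"gripper":1},{"tx":0.2,"ty":0,"tz":0,"wx":0,"wy":0,"wz":0,"gripper":1},{"tx":0.2,"ty":0,"tz":0,"wx":0,"wy":0,"wz":0,"gripper":1}]'
```

```text
time: 19.28
tool_pos: [520.2, -409.0, 82.3]
tcp_rot: [0.767, 1.57, -0.804]
contact_force: [-0.2, 0.6, -2.5]
grip_width: 55.5
```

```bash
python3 -m creep '[{"tx":0.05,"ty":0,"tz":0,"wx":0,"wy":0,"wz":0,"gripper":1},{"tx":0.1,"ty":0,"tz":0,"wx":0,"wy":0,"wz":0,"gripper":1},{"tx":0.1,"ty":0,"tz":0,"wx":0,"wy":0,"wz":0,"gripper":1}]'
```

```text
time: 19.53
tool_pos: [520.2, -409.0, 81.0]
tcp_rot: [0.786, 1.57, -0.785]
contact_force: [-0.0, -0.1, -2.2]
grip_width: 55.1
```

```bash
python3 -m creep '[{"tx":0.05,"ty":0,"tz":0,"wx":0,"wy":0,"wz":0,"gripper":1},{"tx":0.1,"ty":0,"tz":0,"wx":0,"wy":0,"wz":0,"gripper":1},{"tx":0.1,"ty":0,"tz":0,"wx":0,"wy":0,"wz":0,"gripper":1}]'
```

```text
time: 19.78
tool_pos: [520.4, -409.1, 81.0]
tcp_rot: [0.888, 1.569, -0.683]
contact_force: [-0.6, 0.8, 4.3]
grip_width: 55.5
```

```bash
python3 -m creep '[{"tx":0,"ty":0,"tz":0,"wx":0,"wy":0,"wz":0,"gripper":-0.3},{"tx":0,"ty":0,"tz":0,"wx":0,"wy":0,"wz":0,"gripper":-0.5},{"tx":0,"ty":0,"tz":0,"wx":0,"wy":0,"wz":0,"gripper":-0.7},{"tx":0,"ty":0,"tz":0,"wx":0,"wy":0,"wz":0,"gripper":-0.7},{"tx":-2,"ty":0,"tz":0,"wx":0,"wy":0,"wz":0,"gripper":-0.7},{"tx":-5,"ty":0,"tz":0,"wx":0,"wy":0,"wz":0,"gripper":-0.6},{"tx":-8,"ty":0,"tz":0,"wx":0,"wy":0,"wz":0,"gripper":-0.5},{"tx":-11,"ty":0,"tz":0,"wx":0,"wy":0,"wz":0,"gripper":-0.4}]'
python3 - <<'E'
from h import *
c=capture("scene"); f=c["frame"]
cv2.imwrite("pics/scene8.png",cv2.resize(f[80:300,120:400],None,fx=2.5,fy=2.5,interpolation=cv2.INTER_CUBIC)[:,:,::-1])
E
```

```text
time: 20.45
tool_pos: [520.0, -408.8, 190.8]
tcp_rot: [-2.306, 1.57, 2.406]
contact_force: [0.4, -0.2, 0.5]
grip_width: 66.8
```

View pics/scene8.png

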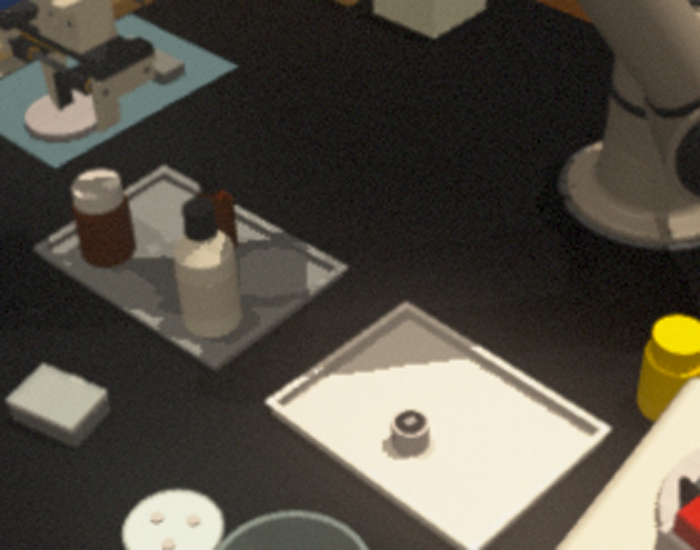

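All three stand on the metal tray, with the jar at about (103,220), the tall bottle at (208,270) and the dropper at (222,215). Now the holder.

```bash
python3 -m creep '[{"tx":0,"ty":-0.4,"tz":-10,"wx":0,"wy":0,"wz":0,"gripper":-0.4},{"tx":0,"ty":-0.4,"tz":-20,"wx":0,"wy":0,"wz":0,"gripper":-0.4},{"tx":0,"ty":-0.4,"tz":-46.3,"wx":0,"wy":0,"wz":0,"gripper":-0.4},{"tx":0,"ty":-0.4,"tz":-46.3,"wx":0,"wy":0,"wz":0,"gripper":-0.4},{"tx":0,"ty":-0.4,"tz":-46.3,"wx":0,"wy":0,"wz":0,"gripper":-0.4},{"tx":0,"ty":-0.4,"tz":-46.3,"wx":0,"wy":0,"wz":0,"gripper":-0.4},{"tx":0,"ty":-0.4,"tz":-46.3,"wx":0,"wy":0,"wz":0,"gripper":-0.4},{"tx":0,"ty":-0.4,"tz":-46.3,"wx":0,"wy":0,"wz":0,"gripper":-0.4}]'
python3 -m creep '[{"tx":0,"ty":0,"tz":-5,"wx":0,"wy":0,"wz":0,"gripper":-0.4},{"tx":0,"ty":0,"tz":-8,"wx":0,"wy":0,"wz":0,"gripper":-0.4},{"tx":0,"ty":0,"tz":-8,"wx":0,"wy":0,"wz":0,"gripper":-0.4},{"tx":0,"ty":0,"tz":-8,"wx":0,"wy":0,"wz":0,"gripper":-0.4},{"tx":0,"ty":0,"tz":-8,"wx":0,"wy":0,"wz":0,"gripper":-0.4}]'
```

```text
time: 21.17
tool_pos: [516.4, -73.7, 189.8]
tcp_rot: [1.207, 1.57, -0.365]
contact_force: [1.6, 0.2, 0.3]
grip_width: 64.2
time: 21.58
tool_pos: [516.9, 4.1, 189.8]
tcp_rot: [0.234, 1.57, -1.337]
contact_force: [-0.0, -1.2, 0.6]
grip_width: 64.6
```

```bash
python3 -m creep '[{"tx":1,"ty":-0.1,"tz":-2.5,"wx":0,"wy":0,"wz":0,"gripper":-0.4},{"tx":3,"ty":-0.1,"tz":-4.5,"wx":0,"wy":0,"wz":0,"gripper":-0.4},{"tx":6,"ty":-0.1,"tz":-5,"wx":0,"wy":0,"wz":0,"gripper":-0.4},{"tx":9,"ty":-0.1,"tz":-5,"wx":0,"wy":0,"wz":0,"gripper":-0.4},{"tx":11.5,"ty":-0.1,"tz":-5,"wx":0,"wy":0,"wz":0,"gripper":-0.4},{"tx":12.8,"ty":-0.1,"tz":-5,"wx":0,"wy":0,"wz":0,"gripper":-0.4},{"tx":13,"ty":-0.1,"tz":-5,"wx":0,"wy":0,"wz":0,"gripper":-0.4},{"tx":13,"ty":-0.1,"tz":-5,"wx":0,"wy":0,"wz":0,"gripper":-0.4}]'
python3 - <<'E'
from h import *
c=capture("scene"); f=c["frame"]
cv2.imwrite("pics/scene9.png",cv2.resize(f[160:290,220:370],None,fx=4,fy=4,interpolation=cv2.INTER_CUBIC)[:,:,::-1])
print(get_obs()["tool_pos"])
E
```

```text
time: 22.25
tool_pos: [515.7, 52.9, 59.2]
tcp_rot: [-1.448, 1.569, -3.021]
contact_force: [0.7, -0.6, -0.1]
grip_width: 64.4
[516.44716844  53.11190502  60.17194902]
```

View pics/scene9.png

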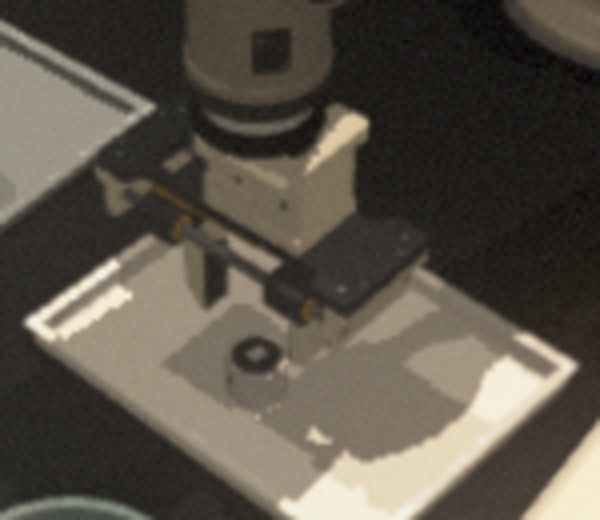

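```bash
python3 -m creep '[{"tx":1.5,"ty":0,"tz":-0.1,"wx":0,"wy":0,"wz":0,"gripper":-0.4},{"tx":3,"ty":0,"tz":-0.1,"wx":0,"wy":0,"wz":0,"gripper":-0.4},{"tx":4.2,"ty":0,"tz":-0.1,"wx":0,"wy":0,"wz":0,"gripper":-0.4},{"tx":4.6,"ty":0,"tz":-0.1,"wx":0,"wy":0,"wz":0,"gripper":-0.2},{"tx":4.6,"ty":0,"tz":-0.1,"wx":0,"wy":0,"wz":0,"gripper":-0.05},{"tx":4.6,"ty":0,"tz":-0.1,"wx":0,"wy":0,"wz":0,"gripper":0},{"tx":4.6,"ty":0,"tz":-0.1,"wx":0,"wy":0,"wz":0,"gripper":0.05}]'
python3 -m creep '[{"tx":0,"ty":0,"tz":0,"wx":0,"wy":0,"wz":0,"gripper":0.15},{"tx":0,"ty":0,"tz":0,"wx":0,"wy":0,"wz":0,"gripper":0.2},{"tx":0,"ty":0,"tz":0,"wx":0,"wy":0,"wz":0,"gripper":1},{"tx":0,"ty":0,"tz":0,"wx":0,"wy":0,"wz":0,"gripper":1},{"tx":0,"ty":0,"tz":0,"wx":0,"wy":0,"wz":0,"gripper":1}]'
python3 -m creep '[{"tx":-0.3,"ty":0,"tz":0,"wx":0,"wy":0,"wz":0,"gripper":1},{"tx":-1,"ty":0,"tz":0,"wx":0,"wy":0,"wz":0,"gripper":1},{"tx":-2,"ty":0,"tz":0,"wx":0,"wy":0,"wz":0,"gripper":1},{"tx":-3,"ty":0,"tz":0,"wx":0,"wy":0,"wz":0,"gripper":1},{"tx":-3,"ty":0,"tz":0,"wx":0,"wy":0,"wz":0,"gripper":1}]'
```

```text
time: 22.88
tool_pos: [516.8, 55.2, 15.0]
tcp_rot: [1.48, 1.568, -0.091]
contact_force: [-0.1, 1.0, 0.0]
grip_width: 45.3
time: 23.3
tool_pos: [516.4, 55.2, 14.6]
tcp_rot: [1.344, 1.569, -0.227]
contact_force: [-0.2, -1.4, 6.7]
grip_width: 37.3
time: 23.72
tool_pos: [517.3, 55.4, 46.2]
tcp_rot: [1.518, 1.567, -0.053]
contact_force: [0.8, 0.5, -0.8]
grip_width: 37.3
```

```bash
python3 -m creep '[{"tx":-2,"ty":0,"tz":0,"wx":0,"wy":0,"wz":0,"gripper":1},{"tx":-5,"ty":0,"tz":0,"wx":0,"wy":0,"wz":0,"gripper":1},{"tx":-8.2,"ty":0,"tz":0,"wx":0,"wy":0,"wz":0,"gripper":1},{"tx":-11.5,"ty":0,"tz":0,"wx":0,"wy":0,"wz":0,"gripper":1},{"tx":-14.7,"ty":0,"tz":0,"wx":0,"wy":0,"wz":0,"gripper":1},{"tx":-18,"ty":0,"tz":-0.5,"wx":0,"wy":0,"wz":0,"gripper":1},{"tx":-21,"ty":0,"tz":-2,"wx":0,"wy":0,"wz":0,"gripper":1},{"tx":-23,"ty":0,"tz":-4,"wx":0,"wy":0,"wz":0,"gripper":1}]'
python3 -m creep '[{"tx":-1,"ty":0,"tz":-2.5,"wx":0,"wy":0,"wz":0,"gripper":1},{"tx":-1.5,"ty":0,"tz":-5.5,"wx":0,"wy":0,"wz":0,"gripper":1},{"tx":-1.5,"ty":-0.2,"tz":-8.5,"wx":0,"wy":0,"wz":0,"gripper":1},{"tx":-1.5,"ty":-0.4,"tz":-11.5,"wx":0,"wy":0,"wz":0,"gripper":1},{"tx":-1.5,"ty":-0.6,"tz":-14.5,"wx":0,"wy":0,"wz":0,"gripper":1},{"tx":-1.5,"ty":-0.8,"tz":-17.5,"wx":0,"wy":0,"wz":0,"gripper":1},{"tx":-1.5,"ty":-1,"tz":-20,"wx":0,"wy":0,"wz":0,"gripper":1},{"tx":-1.5,"ty":-1.2,"tz":-22,"wx":0,"wy":0,"wz":0,"gripper":1}]'
python3 -m creep '[{"tx":0,"ty":0,"tz":-2.5,"wx":0,"wy":0,"wz":0,"gripper":1},{"tx":0,"ty":0,"tz":-5,"wx":0,"wy":0,"wz":0,"gripper":1},{"tx":0,"ty":0,"tz":-7,"wx":0,"wy":0,"wz":0,"gripper":1},{"tx":0,"ty":0,"tz":-8,"wx":0,"wy":0,"wz":0,"gripper":1},{"tx":0,"ty":0,"tz":-8.3,"wx":0,"wy":0,"wz":0,"gripper":1},{"tx":0,"ty":0,"tz":-8.3,"wx":0,"wy":0,"wz":0,"gripper":1},{"tx":0,"ty":0,"tz":-8.3,"wx":0,"wy":0,"wz":0,"gripper":1}]'
```

```text
time: 24.38
tool_pos: [516.4, 94.9, 277.5]
tcp_rot: [1.509, 1.566, -0.064]
contact_force: [1.1, -1.1, -1.1]
grip_width: 37.5
time: 25.05
tool_pos: [503.1, 317.4, 288.8]
tcp_rot: [-2.268, 1.57, 2.445]
contact_force: [0.1, -0.0, -0.7]
grip_width: 37.4
time: 25.63
tool_pos: [504.0, 397.5, 288.8]
tcp_rot: [-0.224, 1.57, -1.796]
contact_force: [-0.2, -0.3, -0.3]
grip_width: 37.3
```

```bash
python3 -m creep '[{"tx":1,"ty":-0.15,"tz":-0.6,"wx":0,"wy":0,"wz":0,"gripper":1},{"tx":2.5,"ty":-0.15,"tz":-0.6,"wx":0,"wy":0,"wz":0,"gripper":1},{"tx":4,"ty":-0.15,"tz":-0.6,"wx":0,"wy":0,"wz":0,"gripper":1},{"tx":4.8,"ty":-0.15,"tz":-0.6,"wx":0,"wy":0,"wz":0,"gripper":1},{"tx":4.8,"ty":-0.15,"tz":-0.6,"wx":0,"wy":0,"wz":0,"gripper":1},{"tx":4.8,"ty":-0.15,"tz":-0.6,"wx":0,"wy":0,"wz":0,"gripper":1}]'
python3 - <<'E'
from h import *
t=get_obs()["tool_pos"];print(t)
for n,(a,b,d,e) in dict(scene=(200,350,340,520),top=(140,300,60,220)).items():
    c=capture(n); f=c["frame"].copy()
    cv2.imwrite(f"pics/{n}10.png",cv2.resize(f[a:b,d:e],None,fx=4 if n=="scene" else 3,fy=4 if n=="scene" else 3,interpolation=cv2.INTER_CUBIC)[:,:,::-1])
E
```

```text
time: 26.13
tool_pos: [502.4, 404.0, 240.6]
tcp_rot: [-0.961, 1.57, -2.532]
contact_force: [-0.3, 0.0, -0.7]
grip_width: 37.6
[502.42514308 403.96281329 240.6447919 ]
```

View pics/scene10.png

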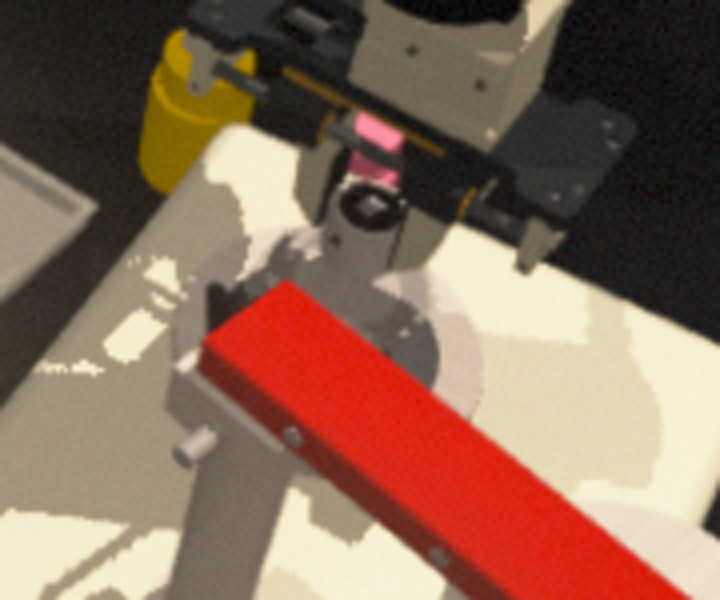

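View pics/top10.png

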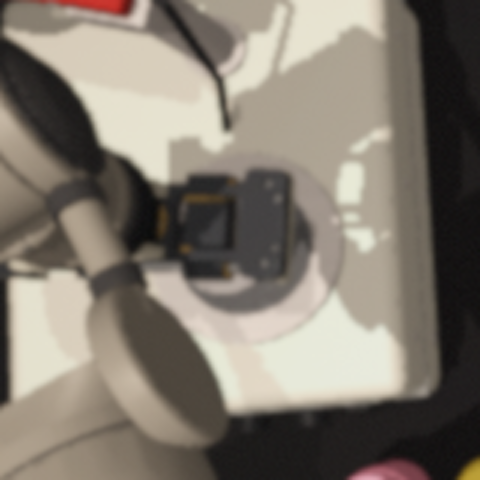

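```bash
python3 -m creep '[{"tx":0.7,"ty":0.05,"tz":-0.1,"wx":0,"wy":0,"wz":0,"gripper":1},{"tx":1.3,"ty":0.05,"tz":-0.1,"wx":0,"wy":0,"wz":0,"gripper":1},{"tx":1.7,"ty":0.05,"tz":-0.1,"wx":0,"wy":0,"wz":0,"gripper":1},{"tx":1.8,"ty":0.05,"tz":-0.1,"wx":0,"wy":0,"wz":0,"gripper":1},{"tx":1.8,"ty":0.05,"tz":-0.1,"wx":0,"wy":0,"wz":0,"gripper":1}]'; python3 -m creep '[{"tx":0.05,"ty":0,"tz":0,"wx":0,"wy":0,"wz":0,"gripper":1},{"tx":0.1,"ty":0,"tz":0,"wx":0,"wy":0,"wz":0,"gripper":1},{"tx":0.1,"ty":0,"tz":0,"wx":0,"wy":0,"wz":0,"gripper":1}]'
```

```text
time: 26.65
tool_pos: [502.6, 405.2, 222.1]
tcp_rot: [-0.948, 1.569, -2.519]
contact_force: [0.1, 0.5, -1.4]
grip_width: 37.2
time: 26.9
tool_pos: [502.9, 405.4, 221.9]
tcp_rot: [1.874, 1.571, 0.303]
contact_force: [0.0, 0.1, -1.1]
grip_width: 37.6
```

```bash
python3 -m creep '[{"tx":0.05,"ty":0,"tz":0,"wx":0,"wy":0,"wz":0,"gripper":1},{"tx":0.1,"ty":0,"tz":0,"wx":0,"wy":0,"wz":0,"gripper":1},{"tx":0.1,"ty":0,"tz":0,"wx":0,"wy":0,"wz":0,"gripper":1}]'
```

```text
time: 27.15
tool_pos: [502.9, 405.4, 220.7]
tcp_rot: [0.113, 1.571, -1.458]
contact_force: [0.8, -0.3, -0.9]
grip_width: 37.3
```

```bash
python3 -m creep '[{"tx":0.05,"ty":0,"tz":0,"wx":0,"wy":0,"wz":0,"gripper":1},{"tx":0.1,"ty":0,"tz":0,"wx":0,"wy":0,"wz":0,"gripper":1},{"tx":0.1,"ty":0,"tz":0,"wx":0,"wy":0,"wz":0,"gripper":1}]'
```

```text
time: 27.4
tool_pos: [502.8, 405.4, 219.7]
tcp_rot: [-0.638, 1.571, -2.209]
contact_force: [0.1, 0.0, -0.6]
grip_width: 37.3
```

```bash
python3 -m creep '[{"tx":0.05,"ty":0,"tz":0,"wx":0,"wy":0,"wz":0,"gripper":1},{"tx":0.05,"ty":0,"tz":0,"wx":0,"wy":0,"wz":0,"gripper":1},{"tx":0.05,"ty":0,"tz":0,"wx":0,"wy":0,"wz":0,"gripper":1}]'
```

```text
time: 27.65
tool_pos: [502.8, 405.4, 219.6]
tcp_rot: [1.644, 1.571, 0.073]
contact_force: [-1.8, -0.3, 1.8]
grip_width: 37.2
```

```bash
python3 -m creep '[{"tx":0,"ty":0,"tz":0,"wx":0,"wy":0,"wz":0,"gripper":0.1},{"tx":0,"ty":0,"tz":0,"wx":0,"wy":0,"wz":0,"gripper":-0.1},{"tx":0,"ty":0,"tz":0,"wx":0,"wy":0,"wz":0,"gripper":-0.4},{"tx":0,"ty":0,"tz":0,"wx":0,"wy":0,"wz":0,"gripper":-0.4},{"tx":0,"ty":0,"tz":0,"wx":0,"wy":0,"wz":0,"gripper":-0.4},{"tx":-1.5,"ty":0,"tz":0,"wx":0,"wy":0,"wz":0,"gripper":-0.4},{"tx":-4,"ty":0,"tz":0,"wx":0,"wy":0,"wz":0,"gripper":-0.5},{"tx":-7,"ty":0,"tz":0,"wx":0,"wy":0,"wz":0,"gripper":-0.6}]'
python3 -m creep '[{"tx":0,"ty":0,"tz":10,"wx":0,"wy":0,"wz":0,"gripper":-0.7},{"tx":0,"ty":0.5,"tz":20,"wx":0,"wy":0,"wz":0,"gripper":-0.7},{"tx":0,"ty":1.5,"tz":40,"wx":0,"wy":0,"wz":0,"gripper":-0.7},{"tx":0,"ty":1.7,"tz":40,"wx":0,"wy":0,"wz":0,"gripper":-0.7},{"tx":0,"ty":1.7,"tz":40,"wx":0,"wy":0,"wz":0,"gripper":-0.7},{"tx":0,"ty":1.7,"tz":40,"wx":0,"wy":0,"wz":0,"gripper":-0.7},{"tx":0,"ty":1.7,"tz":40,"wx":0,"wy":0,"wz":0,"gripper":-0.7},{"tx":0,"ty":1.7,"tz":40,"wx":0,"wy":0,"wz":0,"gripper":-0.7}]'
python3 - <<'E'
from h import *
for n,(a,b,d,e) in dict(scene=(200,350,340,520),top=(140,300,60,220)).items():
    c=capture(n); f=c["frame"].copy()
    cv2.imwrite(f"pics/{n}11.png",cv2.resize(f[a:b,d:e],None,fx=4 if n=="scene" else 3,fy=4 if n=="scene" else 3,interpolation=cv2.INTER_CUBIC)[:,:,::-1])
    Q=cloud(c).reshape(-1,3)
    for nm,r,z0,z1 in(("holder",30,225,250),("stage",48,202,216)):
        m=(np.hypot(Q[:,0]-502.5,Q[:,1]-404.5)<r)&(Q[:,2]>z0)&(Q[:,2]<z1);q=Q[m]
        ce,ra=cv2.minEnclosingCircle(q[:,:2].astype(np.float32)); print(n,nm,len(q),q.mean(0).round(1),np.round(ce,1),round(ra,1))
E
```

```text
time: 28.32
tool_pos: [502.2, 404.9, 288.1]
tcp_rot: [-0.994, 1.566, -2.565]
contact_force: [0.5, 0.2, 0.9]
grip_width: 71.6
time: 28.98
tool_pos: [516.1, 70.5, 289.6]
tcp_rot: [1.495, 1.57, -0.076]
contact_force: [0.3, 0.1, 0.2]
grip_width: 78.0
scene holder 325 [507.3 408.2 236.7] [503.2 406.7] 20.2
scene stage 493 [506.6 409.5 208.8] [503.6 406. ] 40.3
top holder 249 [500.2 402.9 238. ] [501.1 404.7] 19.5
top stage 675 [502.  397.7 208.6] [502.5 402.2] 41.3
```

View pics/scene11.png

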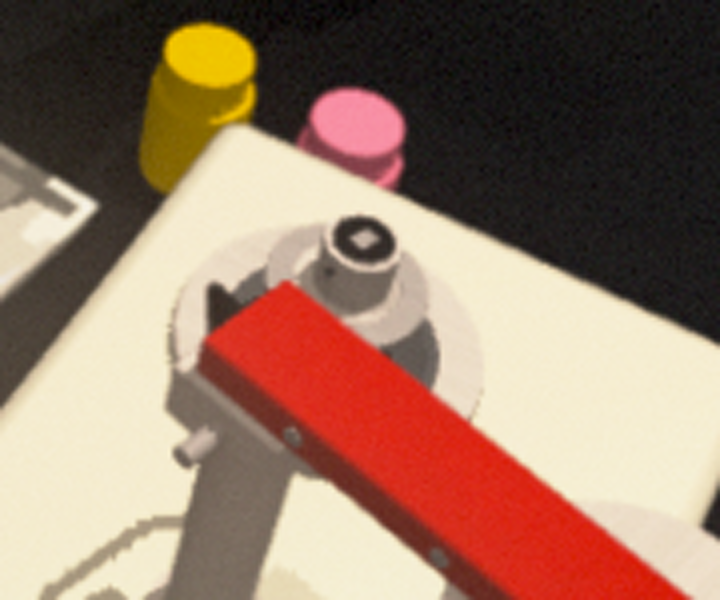

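View pics/top11.png

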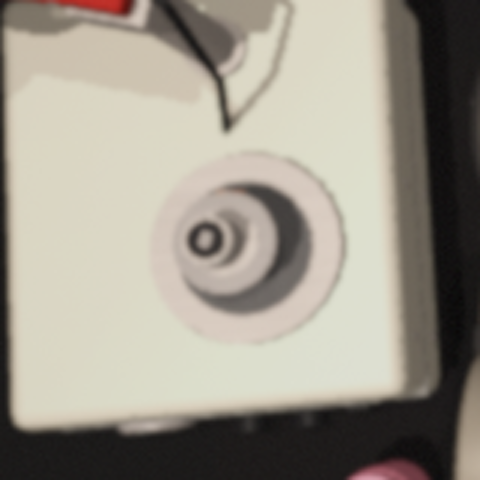

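The holder stands upright on the stage, about 1–3 mm off centre in both views. Next I'll return the jar, collecting it from TCP (520.2,-409.1,81).

```bash
python3 -m creep '[{"tx":3,"ty":0.4,"tz":10,"wx":0,"wy":0,"wz":0,"gripper":-1},{"tx":5,"ty":0.4,"tz":20,"wx":0,"wy":0,"wz":0,"gripper":-1},{"tx":9,"ty":0.4,"tz":48,"wx":0,"wy":0,"wz":0,"gripper":-1},{"tx":9,"ty":0.4,"tz":48,"wx":0,"wy":0,"wz":0,"gripper":-1},{"tx":9,"ty":0.4,"tz":48,"wx":0,"wy":0,"wz":0,"gripper":-1},{"tx":9,"ty":0.4,"tz":48,"wx":0,"wy":0,"wz":0,"gripper":-1},{"tx":9,"ty":0.4,"tz":48,"wx":0,"wy":0,"wz":0,"gripper":-1},{"tx":9,"ty":0.4,"tz":48,"wx":0,"wy":0,"wz":0,"gripper":-1}]'
python3 -m creep '[{"tx":0,"ty":0,"tz":10,"wx":0,"wy":0,"wz":0,"gripper":-1},{"tx":0,"ty":0,"tz":15,"wx":0,"wy":0,"wz":0,"gripper":-1},{"tx":0,"ty":0,"tz":15,"wx":0,"wy":0,"wz":0,"gripper":-1},{"tx":0,"ty":0,"tz":15,"wx":0,"wy":0,"wz":0,"gripper":-1},{"tx":0,"ty":0,"tz":15,"wx":0,"wy":0,"wz":0,"gripper":-1},{"tx":0,"ty":0,"tz":15,"wx":0,"wy":0,"wz":0,"gripper":-1},{"tx":0,"ty":0,"tz":15,"wx":0,"wy":0,"wz":0,"gripper":-1}]'
```

```text
time: 29.75
tool_pos: [519.9, -255.7, 225.4]
tcp_rot: [1.613, 1.57, 0.042]
contact_force: [0.9, -0.5, 0.7]
grip_width: 91.9
time: 30.33
tool_pos: [520.1, -403.1, 225.3]
tcp_rot: [-2.896, 1.57, 1.817]
contact_force: [-0.1, -0.1, -0.1]
grip_width: 92.0
```

```bash
python3 -m creep '[{"tx":2,"ty":0,"tz":0.6,"wx":0,"wy":0,"wz":0,"gripper":-1},{"tx":5,"ty":0,"tz":0.6,"wx":0,"wy":0,"wz":0,"gripper":-1},{"tx":8,"ty":0,"tz":0.6,"wx":0,"wy":0,"wz":0,"gripper":-1},{"tx":11,"ty":0,"tz":0.6,"wx":0,"wy":0,"wz":0,"gripper":-1},{"tx":13.5,"ty":0,"tz":0.6,"wx":0,"wy":0,"wz":0,"gripper":-1},{"tx":14.4,"ty":0,"tz":0.6,"wx":0,"wy":0,"wz":0,"gripper":-1},{"tx":14.4,"ty":0,"tz":0.6,"wx":0,"wy":0,"wz":0,"gripper":-0.6},{"tx":14.4,"ty":0,"tz":0.6,"wx":0,"wy":0,"wz":0,"gripper":-0.4}]'
python3 -m creep '[{"tx":0,"ty":0,"tz":0,"wx":0,"wy":0,"wz":0,"gripper":-0.35},{"tx":0,"ty":0,"tz":0,"wx":0,"wy":0,"wz":0,"gripper":-0.35}]'
```

```text
time: 31.0
tool_pos: [520.6, -409.8, 82.8]
tcp_rot: [0.878, 1.57, -0.692]
contact_force: [0.0, 0.5, 0.7]
grip_width: 82.9
time: 31.17
tool_pos: [520.7, -411.0, 84.0]
tcp_rot: [0.791, 1.567, -0.78]
contact_force: [-0.1, 0.7, 0.1]
grip_width: 69.4
```

```bash
python3 -m creep '[{"tx":0.2,"ty":0,"tz":-0.1,"wx":0,"wy":0,"wz":0,"gripper":-0.35},{"tx":0.2,"ty":0,"tz":-0.1,"wx":0,"wy":0,"wz":0,"gripper":-0.35},{"tx":0.2,"ty":0,"tz":-0.1,"wx":0,"wy":0,"wz":0,"gripper":-0.3}]'
python3 -m creep '[{"tx":0,"ty":0,"tz":0,"wx":0,"wy":0,"wz":0,"gripper":-0.25},{"tx":0,"ty":0,"tz":0,"wx":0,"wy":0,"wz":0,"gripper":-0.2},{"tx":0,"ty":0,"tz":0,"wx":0,"wy":0,"wz":0,"gripper":1},{"tx":0,"ty":0,"tz":0,"wx":0,"wy":0,"wz":0,"gripper":1},{"tx":0,"ty":0,"tz":0,"wx":0,"wy":0,"wz":0,"gripper":1}]'
```

```text
time: 31.42
tool_pos: [519.7, -409.5, 80.0]
tcp_rot: [0.784, 1.57, -0.787]
contact_force: [0.3, 0.8, -0.4]
grip_width: 60.4
time: 31.83
tool_pos: [519.7, -410.0, 79.9]
tcp_rot: [0.413, 1.57, -1.158]
contact_force: [-0.4, -1.6, 1.7]
grip_width: 55.5
```

```bash
python3 -m creep '[{"tx":-0.5,"ty":0,"tz":0,"wx":0,"wy":0,"wz":0,"gripper":1},{"tx":-2,"ty":0,"tz":0,"wx":0,"wy":0,"wz":0,"gripper":1},{"tx":-4.5,"ty":0,"tz":0,"wx":0,"wy":0,"wz":0,"gripper":1},{"tx":-7.5,"ty":0,"tz":0,"wx":0,"wy":0,"wz":0,"gripper":1},{"tx":-10.5,"ty":0,"tz":0,"wx":0,"wy":0,"wz":0,"gripper":1},{"tx":-13.5,"ty":0,"tz":-0.5,"wx":0,"wy":0,"wz":0,"gripper":1},{"tx":-16,"ty":0,"tz":-2,"wx":0,"wy":0,"wz":0,"gripper":1},{"tx":-17.5,"ty":0,"tz":-4.5,"wx":0,"wy":0,"wz":0,"gripper":1}]'
python3 -m creep '[{"tx":-0.3,"ty":0,"tz":-3,"wx":0,"wy":0,"wz":0,"gripper":1},{"tx":-0.3,"ty":0,"tz":-6.2,"wx":0,"wy":0,"wz":0,"gripper":1},{"tx":-0.3,"ty":0,"tz":-9.5,"wx":0,"wy":0,"wz":0,"gripper":1},{"tx":-0.3,"ty":0,"tz":-12.8,"wx":0,"wy":0,"wz":0,"gripper":1},{"tx":-0.3,"ty":-0.1,"tz":-16.1,"wx":0,"wy":0,"wz":0,"gripper":1},{"tx":-0.3,"ty":-0.2,"tz":-19.4,"wx":0,"wy":0,"wz":0,"gripper":1},{"tx":-0.3,"ty":-0.3,"tz":-22.7,"wx":0,"wy":0,"wz":0,"gripper":1},{"tx":-0.3,"ty":-0.4,"tz":-26,"wx":0,"wy":0,"wz":0,"gripper":1}]'
python3 -m creep '[{"tx":0,"ty":-0.1,"tz":-3.3,"wx":0,"wy":0,"wz":0,"gripper":1},{"tx":0,"ty":-0.2,"tz":-6.6,"wx":0,"wy":0,"wz":0,"gripper":1},{"tx":0,"ty":-0.3,"tz":-9.9,"wx":0,"wy":0,"wz":0,"gripper":1},{"tx":0,"ty":-0.4,"tz":-13.2,"wx":0,"wy":0,"wz":0,"gripper":1},{"tx":0,"ty":-0.5,"tz":-16.5,"wx":0,"wy":0,"wz":0,"gripper":1},{"tx":0,"ty":-0.6,"tz":-19.5,"wx":0,"wy":0,"wz":0,"gripper":1},{"tx":0,"ty":-0.6,"tz":-21.5,"wx":0,"wy":0,"wz":0,"gripper":1},{"tx":0,"ty":-0.6,"tz":-22.7,"wx":0,"wy":0,"wz":0,"gripper":1}]'
```

```text
time: 32.5
tool_pos: [519.7, -365.9, 257.2]
tcp_rot: [0.74, 1.567, -0.833]
contact_force: [0.2, 0.4, -3.0]
grip_width: 55.3
time: 33.17
tool_pos: [514.8, -102.4, 257.3]
tcp_rot: [-2.172, 1.569, 2.54]
contact_force: [-0.0, 0.3, -2.5]
grip_width: 55.4
time: 33.83
tool_pos: [508.7, 125.1, 257.3]
tcp_rot: [-1.984, 1.569, 2.73]
contact_force: [0.2, -0.7, -3.0]
grip_width: 55.6
```

```bash
python3 -m creep '[{"tx":2,"ty":0,"tz":-0.6,"wx":0,"wy":0,"wz":0,"gripper":1},{"tx":5,"ty":0,"tz":-0.6,"wx":0,"wy":0,"wz":0,"gripper":1},{"tx":8,"ty":0,"tz":-0.6,"wx":0,"wy":0,"wz":0,"gripper":1},{"tx":11,"ty":0,"tz":-0.6,"wx":0,"wy":0,"wz":0,"gripper":1},{"tx":13.5,"ty":0,"tz":-0.6,"wx":0,"wy":0,"wz":0,"gripper":1},{"tx":15.3,"ty":0,"tz":-0.6,"wx":0,"wy":0,"wz":0,"gripper":1},{"tx":16,"ty":0,"tz":-0.6,"wx":0,"wy":0,"wz":0,"gripper":1},{"tx":16,"ty":0,"tz":-0.6,"wx":0,"wy":0,"wz":0,"gripper":1}]'
python3 -m creep '[{"tx":0,"ty":0,"tz":0,"wx":0,"wy":0,"wz":0,"gripper":1},{"tx":0,"ty":0,"tz":0,"wx":0,"wy":0,"wz":0,"gripper":1},{"tx":0,"ty":0,"tz":0,"wx":0,"wy":0,"wz":0,"gripper":1}]'
```

```text
time: 34.5
tool_pos: [508.6, 128.0, 95.9]
tcp_rot: [-1.435, 1.567, -3.006]
contact_force: [0.7, -0.5, -1.1]
grip_width: 55.6
time: 34.75
tool_pos: [510.7, 128.5, 99.0]
tcp_rot: [1.627, 1.568, 0.056]
contact_force: [0.2, -0.2, -2.9]
grip_width: 55.7
```

```bash
python3 -m creep '[{"tx":0.4,"ty":-0.1,"tz":-0.3,"wx":0,"wy":0,"wz":0,"gripper":1},{"tx":0.9,"ty":-0.1,"tz":-0.55,"wx":0,"wy":0,"wz":0,"gripper":1},{"tx":1.3,"ty":-0.1,"tz":-0.55,"wx":0,"wy":0,"wz":0,"gripper":1},{"tx":1.5,"ty":-0.1,"tz":-0.55,"wx":0,"wy":0,"wz":0,"gripper":1},{"tx":1.5,"ty":-0.1,"tz":-0.55,"wx":0,"wy":0,"wz":0,"gripper":1}]'
```

```text
time: 35.17
tool_pos: [508.3, 134.1, 81.8]
tcp_rot: [-1.356, 1.569, -2.926]
contact_force: [0.4, -0.9, -3.3]
grip_width: 55.5
```

```bash
python3 -m creep '[{"tx":0.05,"ty":0.05,"tz":0,"wx":0,"wy":0,"wz":0,"gripper":1},{"tx":0.1,"ty":0.05,"tz":0,"wx":0,"wy":0,"wz":0,"gripper":1},{"tx":0.1,"ty":0.05,"tz":0,"wx":0,"wy":0,"wz":0,"gripper":1}]'
```

```text
time: 35.42
tool_pos: [509.3, 134.0, 81.5]
tcp_rot: [0.751, 1.571, -0.82]
contact_force: [-0.2, -0.6, -2.5]
grip_width: 55.3
```

```bash
python3 -m creep '[{"tx":0.05,"ty":0,"tz":0,"wx":0,"wy":0,"wz":0,"gripper":1},{"tx":0.1,"ty":0,"tz":0,"wx":0,"wy":0,"wz":0,"gripper":1},{"tx":0.1,"ty":0,"tz":0,"wx":0,"wy":0,"wz":0,"gripper":1}]'
```

```text
time: 35.67
tool_pos: [509.2, 134.0, 80.5]
tcp_rot: [0.019, 1.571, -1.552]
contact_force: [-0.2, -0.7, -2.2]
grip_width: 55.1
```

```bash
python3 -m creep '[{"tx":0.05,"ty":0,"tz":0,"wx":0,"wy":0,"wz":0,"gripper":1},{"tx":0.1,"ty":0,"tz":0,"wx":0,"wy":0,"wz":0,"gripper":1},{"tx":0.1,"ty":0,"tz":0,"wx":0,"wy":0,"wz":0,"gripper":1}]'
```

```text
time: 35.92
tool_pos: [509.4, 134.0, 79.8]
tcp_rot: [1.355, 1.57, -0.216]
contact_force: [-0.2, -0.4, -0.5]
grip_width: 55.6
```

```bash
python3 -m creep '[{"tx":0.03,"ty":0,"tz":0,"wx":0,"wy":0,"wz":0,"gripper":1},{"tx":0.04,"ty":0,"tz":0,"wx":0,"wy":0,"wz":0,"gripper":1},{"tx":0.04,"ty":0,"tz":0,"wx":0,"wy":0,"wz":0,"gripper":1}]'
python3 -m creep '[{"tx":0,"ty":0,"tz":0,"wx":0,"wy":0,"wz":0,"gripper":-0.3},{"tx":0,"ty":0,"tz":0,"wx":0,"wy":0,"wz":0,"gripper":-0.5},{"tx":0,"ty":0,"tz":0,"wx":0,"wy":0,"wz":0,"gripper":-0.8},{"tx":0,"ty":0,"tz":0,"wx":0,"wy":0,"wz":0,"gripper":-0.8},{"tx":-1.5,"ty":0,"tz":0,"wx":0,"wy":0,"wz":0,"gripper":-0.8},{"tx":-5,"ty":0,"tz":0,"wx":0,"wy":0,"wz":0,"gripper":-0.8},{"tx":-9,"ty":0,"tz":0,"wx":0,"wy":0,"wz":0,"gripper":-0.6},{"tx":-13,"ty":0,"tz":0,"wx":0,"wy":0,"wz":0,"gripper":-0.4}]'
```

```text
time: 36.17
tool_pos: [509.5, 134.0, 79.8]
tcp_rot: [1.479, 1.57, -0.092]
contact_force: [-1.9, -0.5, 5.2]
grip_width: 55.2
time: 36.83
tool_pos: [508.6, 134.0, 210.1]
tcp_rot: [-1.43, 1.569, -3.001]
contact_force: [1.1, -0.1, 0.2]
grip_width: 73.7
```

```bash
python3 -m creep '[{"tx":0,"ty":-2,"tz":10,"wx":0,"wy":0,"wz":0,"gripper":-0.4},{"tx":0,"ty":-4,"tz":20,"wx":0,"wy":0,"wz":0,"gripper":-0.4},{"tx":0,"ty":-7.8,"tz":45.3,"wx":0,"wy":0,"wz":0,"gripper":-0.4},{"tx":0,"ty":-7.8,"tz":45.3,"wx":0,"wy":0,"wz":0,"gripper":-0.4},{"tx":0,"ty":-7.8,"tz":45.3,"wx":0,"wy":0,"wz":0,"gripper":-0.4},{"tx":0,"ty":-7.8,"tz":45.3,"wx":0,"wy":0,"wz":0,"gripper":-0.4},{"tx":0,"ty":-7.8,"tz":45.3,"wx":0,"wy":0,"wz":0,"gripper":-0.4},{"tx":0,"ty":-7.8,"tz":45.3,"wx":0,"wy":0,"wz":0,"gripper":-0.4}]'
python3 - <<'E'
from h import *
for n,(a,b,d,e) in dict(scene=(120,300,120,400)).items():
    c=capture(n); f=c["frame"].copy()
    cv2.imwrite(f"pics/{n}12.png",cv2.resize(f[a:b,d:e],None,fx=2.5,fy=2.5,interpolation=cv2.INTER_CUBIC)[:,:,::-1])
    Q=cloud(c).reshape(-1,3)
    m=(np.hypot(Q[:,0]-511,Q[:,1]-134)<40)&(Q[:,2]>92)&(Q[:,2]<108);q=Q[m]
    ce,ra=cv2.minEnclosingCircle(q[:,:2].astype(np.float32)); print(n,len(q),q.mean(0).round(1),np.round(ce,1),round(ra,1))
E
```

```text
time: 37.5
tool_pos: [451.2, -196.2, 209.3]
tcp_rot: [1.184, 1.57, -0.387]
contact_force: [1.3, 0.1, -0.4]
grip_width: 64.5
scene 397 [514.4 138.2 100.1] [511.3 136.9] 29.6
```

View pics/scene12.png

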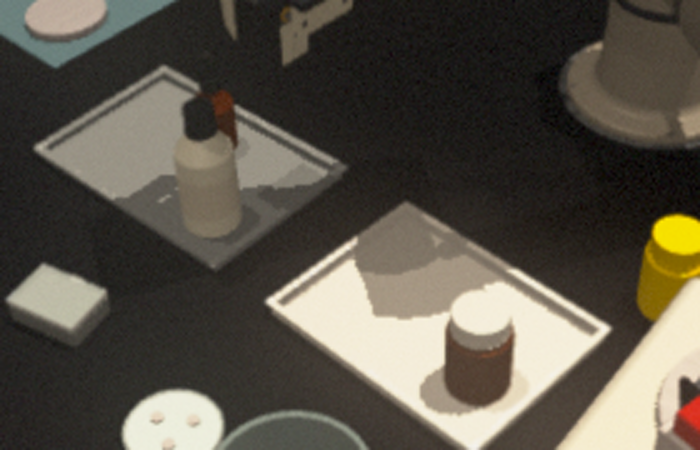

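The jar is back, within about 1.6 mm of its start in the same view. Now the dropper.

```bash
python3 -m creep '[{"tx":0,"ty":-2,"tz":6,"wx":0,"wy":0,"wz":0,"gripper":-0.4},{"tx":0,"ty":-2,"tz":12.3,"wx":0,"wy":0,"wz":0,"gripper":-0.4},{"tx":0,"ty":-2,"tz":12.3,"wx":0,"wy":0,"wz":0,"gripper":-0.4},{"tx":0,"ty":-2,"tz":12.3,"wx":0,"wy":0,"wz":0,"gripper":-0.4},{"tx":0,"ty":-2,"tz":12.3,"wx":0,"wy":0,"wz":0,"gripper":-0.4},{"tx":2,"ty":-2,"tz":12.3,"wx":0,"wy":0,"wz":0,"gripper":-0.4},{"tx":4,"ty":-2,"tz":12.3,"wx":0,"wy":0,"wz":0,"gripper":-0.4},{"tx":4,"ty":-2,"tz":12.3,"wx":0,"wy":0,"wz":0,"gripper":-0.4}]'
python3 -m creep '[{"tx":0,"ty":0,"tz":0,"wx":0,"wy":0,"wz":0,"gripper":-0.4},{"tx":0,"ty":0,"tz":0,"wx":0,"wy":0,"wz":0,"gripper":-0.4},{"tx":0,"ty":0,"tz":0,"wx":0,"wy":0,"wz":0,"gripper":-0.4}]'
```

```text
time: 38.22
tool_pos: [430.5, -314.3, 165.8]
tcp_rot: [-2.379, 1.564, 2.334]
contact_force: [-0.6, -0.0, -0.8]
grip_width: 64.1
time: 38.47
tool_pos: [432.7, -317.2, 170.6]
tcp_rot: [0.812, 1.569, -0.758]
contact_force: [0.0, 0.4, 0.6]
grip_width: 64.1
```

```bash
python3 -m creep '[{"tx":2,"ty":-0.1,"tz":0.2,"wx":0,"wy":0,"wz":0,"gripper":-0.4},{"tx":4.5,"ty":-0.1,"tz":0.2,"wx":0,"wy":0,"wz":0,"gripper":-0.4},{"tx":6.8,"ty":-0.1,"tz":0.2,"wx":0,"wy":0,"wz":0,"gripper":-0.4},{"tx":8,"ty":-0.1,"tz":0.2,"wx":0,"wy":0,"wz":0,"gripper":-0.4},{"tx":8.2,"ty":-0.1,"tz":0.2,"wx":0,"wy":0,"wz":0,"gripper":-0.2},{"tx":8.2,"ty":-0.1,"tz":0.2,"wx":0,"wy":0,"wz":0,"gripper":0},{"tx":8.2,"ty":-0.1,"tz":0.2,"wx":0,"wy":0,"wz":0,"gripper":0.15},{"tx":8.2,"ty":-0.1,"tz":0.2,"wx":0,"wy":0,"wz":0,"gripper":0.2}]'
python3 -m creep '[{"tx":0,"ty":0,"tz":0,"wx":0,"wy":0,"wz":0,"gripper":0.3},{"tx":0,"ty":0,"tz":0,"wx":0,"wy":0,"wz":0,"gripper":0.3}]'
```

```text
time: 39.13
tool_pos: [431.7, -319.9, 88.7]
tcp_rot: [0.773, 1.568, -0.798]
contact_force: [0.1, -0.3, -1.0]
grip_width: 42.0
time: 39.3
tool_pos: [431.2, -319.6, 88.1]
tcp_rot: [0.783, 1.569, -0.788]
contact_force: [0.2, 0.3, 0.1]
grip_width: 32.7
```

```bash
python3 -m creep '[{"tx":0,"ty":0,"tz":0,"wx":0,"wy":0,"wz":0,"gripper":0.4},{"tx":0,"ty":0,"tz":0,"wx":0,"wy":0,"wz":0,"gripper":0.45},{"tx":0,"ty":0,"tz":0,"wx":0,"wy":0,"wz":0,"gripper":1},{"tx":0,"ty":0,"tz":0,"wx":0,"wy":0,"wz":0,"gripper":1},{"tx":0,"ty":0,"tz":0,"wx":0,"wy":0,"wz":0,"gripper":1}]'
python3 -m creep '[{"tx":-0.3,"ty":0,"tz":0,"wx":0,"wy":0,"wz":0,"gripper":1},{"tx":-1,"ty":0,"tz":0,"wx":0,"wy":0,"wz":0,"gripper":1},{"tx":-2.5,"ty":0,"tz":0,"wx":0,"wy":0,"wz":0,"gripper":1},{"tx":-4.5,"ty":0,"tz":0,"wx":0,"wy":0,"wz":0,"gripper":1},{"tx":-6.5,"ty":0,"tz":0,"wx":0,"wy":0,"wz":0,"gripper":1},{"tx":-8,"ty":0.1,"tz":-0.5,"wx":0,"wy":0,"wz":0,"gripper":1},{"tx":-8.5,"ty":0.5,"tz":-2.3,"wx":0,"wy":0,"wz":0,"gripper":1},{"tx":-8.5,"ty":1.1,"tz":-5,"wx":0,"wy":0,"wz":0,"gripper":1}]'
```

```text
time: 39.72
tool_pos: [431.1, -319.6, 87.5]
tcp_rot: [0.558, 1.57, -1.013]
contact_force: [-0.4, -2.4, 3.1]
grip_width: 24.3
time: 40.38
tool_pos: [442.3, -270.8, 174.1]
tcp_rot: [0.767, 1.567, -0.807]
contact_force: [0.2, 0.8, -2.1]
grip_width: 24.2
```

```bash
python3 -m creep '[{"tx":0,"ty":0.4,"tz":-3.2,"wx":0,"wy":0,"wz":0,"gripper":1},{"tx":0,"ty":0.9,"tz":-6.4,"wx":0,"wy":0,"wz":0,"gripper":1},{"tx":0,"ty":1.6,"tz":-9.6,"wx":0,"wy":0,"wz":0,"gripper":1},{"tx":0,"ty":2.6,"tz":-12.8,"wx":0,"wy":0,"wz":0,"gripper":1},{"tx":0,"ty":3.6,"tz":-16,"wx":0,"wy":0,"wz":0,"gripper":1},{"tx":0,"ty":4.6,"tz":-19.2,"wx":0,"wy":0,"wz":0,"gripper":1},{"tx":0,"ty":5.5,"tz":-22.2,"wx":0,"wy":0,"wz":0,"gripper":1},{"tx":0,"ty":6,"tz":-24.5,"wx":0,"wy":0,"wz":0,"gripper":1}]'
python3 -m creep '[{"tx":0.5,"ty":0,"tz":-0.8,"wx":0,"wy":0,"wz":0,"gripper":1},{"tx":2,"ty":0,"tz":-0.8,"wx":0,"wy":0,"wz":0,"gripper":1},{"tx":4,"ty":0,"tz":-0.8,"wx":0,"wy":0,"wz":0,"gripper":1},{"tx":6,"ty":0,"tz":-0.8,"wx":0,"wy":0,"wz":0,"gripper":1},{"tx":7.2,"ty":0,"tz":-0.8,"wx":0,"wy":0,"wz":0,"gripper":1},{"tx":7.5,"ty":0,"tz":-0.8,"wx":0,"wy":0,"wz":0,"gripper":1},{"tx":7.5,"ty":0,"tz":-0.8,"wx":0,"wy":0,"wz":0,"gripper":1},{"tx":7.5,"ty":0,"tz":-0.8,"wx":0,"wy":0,"wz":0,"gripper":1}]'
```

```text
time: 41.05
tool_pos: [502.2, -21.7, 172.5]
tcp_rot: [-3.045, 1.57, 1.668]
contact_force: [-0.5, -0.3, -1.9]
grip_width: 24.1
time: 41.72
tool_pos: [502.1, -16.7, 97.7]
tcp_rot: [1.069, 1.57, -0.502]
contact_force: [0.2, -0.4, -1.0]
grip_width: 24.1
```

```bash
python3 -m creep '[{"tx":0.4,"ty":0,"tz":0,"wx":0,"wy":0,"wz":0,"gripper":1},{"tx":0.8,"ty":0,"tz":0,"wx":0,"wy":0,"wz":0,"gripper":1},{"tx":0.9,"ty":0,"tz":0,"wx":0,"wy":0,"wz":0,"gripper":1},{"tx":0.9,"ty":0,"tz":0,"wx":0,"wy":0,"wz":0,"gripper":1}]'
```

```text
time: 42.05
tool_pos: [501.8, -16.3, 88.1]
tcp_rot: [-1.409, 1.571, -2.98]
contact_force: [0.4, 0.1, -1.4]
grip_width: 24.1
```

```bash
python3 -m creep '[{"tx":0.05,"ty":0,"tz":0,"wx":0,"wy":0,"wz":0,"gripper":1},{"tx":0.1,"ty":0,"tz":0,"wx":0,"wy":0,"wz":0,"gripper":1},{"tx":0.1,"ty":0,"tz":0,"wx":0,"wy":0,"wz":0,"gripper":1}]'
```

```text
time: 42.3
tool_pos: [502.2, -16.4, 87.4]
tcp_rot: [1.234, 1.57, -0.337]
contact_force: [0.2, 0.0, -0.2]
grip_width: 24.3
```

```bash
python3 -m creep '[{"tx":0.03,"ty":0,"tz":0,"wx":0,"wy":0,"wz":0,"gripper":1},{"tx":0.05,"ty":0,"tz":0,"wx":0,"wy":0,"wz":0,"gripper":1},{"tx":0.05,"ty":0,"tz":0,"wx":0,"wy":0,"wz":0,"gripper":1}]'
python3 -m creep '[{"tx":0,"ty":0,"tz":0,"wx":0,"wy":0,"wz":0,"gripper":0.4},{"tx":0,"ty":0,"tz":0,"wx":0,"wy":0,"wz":0,"gripper":0.1},{"tx":0,"ty":0,"tz":0,"wx":0,"wy":0,"wz":0,"gripper":-0.3},{"tx":0,"ty":0,"tz":0,"wx":0,"wy":0,"wz":0,"gripper":-0.4},{"tx":-1.5,"ty":0,"tz":0,"wx":0,"wy":0,"wz":0,"gripper":-0.4},{"tx":-4.5,"ty":0,"tz":0,"wx":0,"wy":0,"wz":0,"gripper":-0.4},{"tx":-8.5,"ty":0,"tz":0,"wx":0,"wy":0,"wz":0,"gripper":-0.4},{"tx":-12.5,"ty":0,"tz":0,"wx":0,"wy":0,"wz":0,"gripper":-0.4}]'
```

```text
time: 42.55
tool_pos: [502.5, -16.5, 87.3]
tcp_rot: [1.257, 1.569, -0.314]
contact_force: [-0.6, -0.3, 4.7]
grip_width: 24.2
time: 43.22
tool_pos: [501.1, -16.1, 212.3]
tcp_rot: [-1.756, 1.568, 2.956]
contact_force: [1.1, -0.2, 0.2]
grip_width: 63.5
```

```bash
python3 -m creep '[{"tx":0,"ty":1.8,"tz":8,"wx":0,"wy":0,"wz":0,"gripper":-0.4},{"tx":0,"ty":1.8,"tz":21.3,"wx":0,"wy":0,"wz":0,"gripper":-0.4},{"tx":0,"ty":1.8,"tz":21.3,"wx":0,"wy":0,"wz":0,"gripper":-0.4},{"tx":0,"ty":1.8,"tz":21.3,"wx":0,"wy":0,"wz":0,"gripper":-0.4},{"tx":0,"ty":1.8,"tz":21.3,"wx":0,"wy":0,"wz":0,"gripper":-0.4},{"tx":0,"ty":1.8,"tz":21.3,"wx":0,"wy":0,"wz":0,"gripper":-0.4},{"tx":2,"ty":1.8,"tz":21.3,"wx":0,"wy":0,"wz":0,"gripper":-0.4},{"tx":2,"ty":1.8,"tz":21.3,"wx":0,"wy":0,"wz":0,"gripper":-0.4}]'
python3 - <<'E'
from h import *
for n,(a,b,d,e) in dict(scene=(80,300,120,400)).items():
    c=capture(n); f=c["frame"].copy()
    cv2.imwrite(f"pics/{n}13.png",cv2.resize(f[a:b,d:e],None,fx=2.5,fy=2.5,interpolation=cv2.INTER_CUBIC)[:,:,::-1])
    Q=cloud(c).reshape(-1,3)
    m=(np.hypot(Q[:,0]-502,Q[:,1]+14)<18)&(Q[:,2]>122)&(Q[:,2]<140);q=Q[m]
    print(len(q),q.mean(0).round(1), get_obs()["tool_pos"])
E
```

```text
time: 43.88
tool_pos: [518.2, -229.2, 188.4]
tcp_rot: [-2.137, 1.565, 2.573]
contact_force: [-0.6, 1.0, -0.8]
grip_width: 64.3
46 [505.  -12.6 128. ] [ 518.65003056 -228.67459535  189.81628356]
```

View pics/scene13.png

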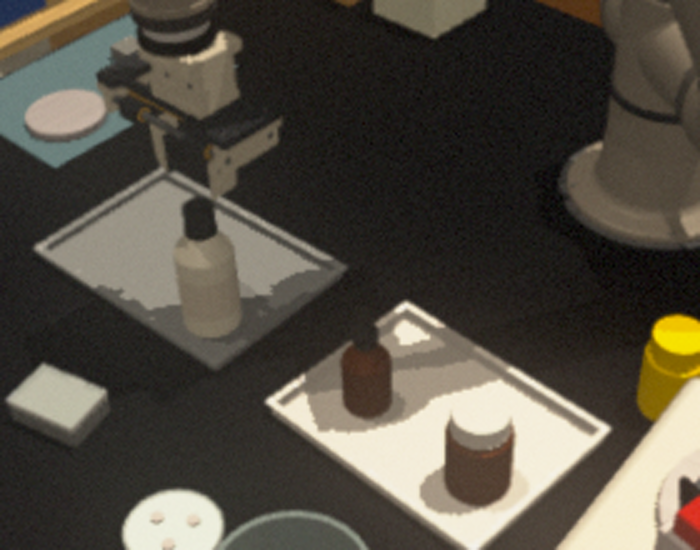

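The dropper is back at about (366,380) in the crop, within 1.4 mm of its start. Now the tall bottle.

```bash
python3 -m creep '[{"tx":2,"ty":0,"tz":0,"wx":0,"wy":0,"wz":0,"gripper":-0.4},{"tx":4,"ty":0,"tz":0,"wx":0,"wy":0,"wz":0,"gripper":-0.4},{"tx":5.8,"ty":0,"tz":0,"wx":0,"wy":0,"wz":0,"gripper":-0.4},{"tx":6.5,"ty":0,"tz":0,"wx":0,"wy":0,"wz":0,"gripper":-0.2},{"tx":6.5,"ty":0,"tz":0,"wx":0,"wy":0,"wz":0,"gripper":0},{"tx":6.5,"ty":0,"tz":0,"wx":0,"wy":0,"wz":0,"gripper":0.1},{"tx":6.5,"ty":0,"tz":0,"wx":0,"wy":0,"wz":0,"gripper":0.1},{"tx":6.5,"ty":0,"tz":0,"wx":0,"wy":0,"wz":0,"gripper":0.1}]'
```

```text
time: 44.6
tool_pos: [520.6, -229.5, 128.1]
tcp_rot: [1.003, 1.568, -0.568]
contact_force: [0.0, 0.7, 0.1]
grip_width: 41.9
```

```bash
python3 -m creep '[{"tx":0.1,"ty":0,"tz":0,"wx":0,"wy":0,"wz":0,"gripper":0.2},{"tx":0.1,"ty":0,"tz":0,"wx":0,"wy":0,"wz":0,"gripper":0.25},{"tx":0.1,"ty":0,"tz":0,"wx":0,"wy":0,"wz":0,"gripper":1},{"tx":0.1,"ty":0,"tz":0,"wx":0,"wy":0,"wz":0,"gripper":1},{"tx":0.1,"ty":0,"tz":0,"wx":0,"wy":0,"wz":0,"gripper":1},{"tx":0.1,"ty":0,"tz":0,"wx":0,"wy":0,"wz":0,"gripper":1}]'
python3 -m creep '[{"tx":-0.3,"ty":0,"tz":0,"wx":0,"wy":0,"wz":0,"gripper":1},{"tx":-1,"ty":0,"tz":0,"wx":0,"wy":0,"wz":0,"gripper":1},{"tx":-3,"ty":0,"tz":0,"wx":0,"wy":0,"wz":0,"gripper":1},{"tx":-6,"ty":0,"tz":0,"wx":0,"wy":0,"wz":0,"gripper":1},{"tx":-9,"ty":0,"tz":0,"wx":0,"wy":0,"wz":0,"gripper":1},{"tx":-12,"ty":0,"tz":0,"wx":0,"wy":0,"wz":0,"gripper":1},{"tx":-14.5,"ty":-0.1,"tz":-0.5,"wx":0,"wy":0,"wz":0,"gripper":1},{"tx":-15.5,"ty":-0.4,"tz":-2,"wx":0,"wy":0,"wz":0,"gripper":1}]'
```

```text
time: 45.1
tool_pos: [520.1, -229.7, 126.0]
tcp_rot: [0.748, 1.57, -0.823]
contact_force: [-0.5, -1.3, 2.8]
grip_width: 32.6
time: 45.77
tool_pos: [516.8, -210.7, 284.3]
tcp_rot: [0.964, 1.565, -0.609]
contact_force: [1.0, 0.6, -3.9]
grip_width: 32.6
```

```bash
python3 -m creep '[{"tx":0,"ty":-0.8,"tz":-3,"wx":0,"wy":0,"wz":0,"gripper":1},{"tx":0,"ty":-1.7,"tz":-6.2,"wx":0,"wy":0,"wz":0,"gripper":1},{"tx":0,"ty":-2.7,"tz":-9.5,"wx":0,"wy":0,"wz":0,"gripper":1},{"tx":0,"ty":-3.7,"tz":-12.8,"wx":0,"wy":0,"wz":0,"gripper":1},{"tx":0,"ty":-4.7,"tz":-16.1,"wx":0,"wy":0,"wz":0,"gripper":1},{"tx":0,"ty":-5.7,"tz":-19.4,"wx":0,"wy":0,"wz":0,"gripper":1},{"tx":0,"ty":-6.6,"tz":-22.6,"wx":0,"wy":0,"wz":0,"gripper":1},{"tx":0,"ty":-7.3,"tz":-25.5,"wx":0,"wy":0,"wz":0,"gripper":1}]'
python3 -m creep '[{"tx":0,"ty":-0.2,"tz":-1.6,"wx":0,"wy":0,"wz":0,"gripper":1},{"tx":0,"ty":-0.3,"tz":-2.1,"wx":0,"wy":0,"wz":0,"gripper":1},{"tx":1.5,"ty":-0.3,"tz":-2.1,"wx":0,"wy":0,"wz":0,"gripper":1},{"tx":4,"ty":-0.3,"tz":-2.1,"wx":0,"wy":0,"wz":0,"gripper":1},{"tx":7,"ty":-0.3,"tz":-2.1,"wx":0,"wy":0,"wz":0,"gripper":1},{"tx":10,"ty":-0.3,"tz":-2.1,"wx":0,"wy":0,"wz":0,"gripper":1},{"tx":12,"ty":-0.3,"tz":-2.1,"wx":0,"wy":0,"wz":0,"gripper":1},{"tx":12.8,"ty":-0.3,"tz":-2.1,"wx":0,"wy":0,"wz":0,"gripper":1}]'
python3 -m creep '[{"tx":0,"ty":0,"tz":0,"wx":0,"wy":0,"wz":0,"gripper":1},{"tx":0,"ty":0,"tz":0,"wx":0,"wy":0,"wz":0,"gripper":1},{"tx":0,"ty":0,"tz":0,"wx":0,"wy":0,"wz":0,"gripper":1}]'
```

```text
time: 46.43
tool_pos: [440.4, 48.3, 279.7]
tcp_rot: [-1.885, 1.568, 2.828]
contact_force: [1.3, 0.3, -2.4]
grip_width: 32.5
time: 47.1
tool_pos: [437.1, 66.7, 149.3]
tcp_rot: [-1.575, 1.564, 3.137]
contact_force: [-1.2, 0.0, -3.0]
grip_width: 32.4
time: 47.35
tool_pos: [440.9, 66.6, 153.9]
tcp_rot: [1.508, 1.568, -0.063]
contact_force: [1.2, 0.3, -3.8]
grip_width: 32.2
```

```bash
python3 -m creep '[{"tx":0.7,"ty":0,"tz":0,"wx":0,"wy":0,"wz":0,"gripper":1},{"tx":1.6,"ty":0,"tz":0,"wx":0,"wy":0,"wz":0,"gripper":1},{"tx":2.2,"ty":0,"tz":0,"wx":0,"wy":0,"wz":0,"gripper":1},{"tx":2.4,"ty":0,"tz":0,"wx":0,"wy":0,"wz":0,"gripper":1},{"tx":2.4,"ty":0,"tz":0,"wx":0,"wy":0,"wz":0,"gripper":1},{"tx":2.4,"ty":0,"tz":0,"wx":0,"wy":0,"wz":0,"gripper":1}]'
```

```text
time: 47.85
tool_pos: [439.9, 66.7, 128.5]
tcp_rot: [-1.351, 1.57, -2.922]
contact_force: [-0.2, -0.0, -4.0]
grip_width: 32.4
```

```bash
python3 -m creep '[{"tx":0.05,"ty":0,"tz":0,"wx":0,"wy":0,"wz":0,"gripper":1},{"tx":0.1,"ty":0,"tz":0,"wx":0,"wy":0,"wz":0,"gripper":1},{"tx":0.1,"ty":0,"tz":0,"wx":0,"wy":0,"wz":0,"gripper":1}]'
```

```text
time: 48.1
tool_pos: [440.1, 66.7, 127.8]
tcp_rot: [1.313, 1.57, -0.258]
contact_force: [-0.8, -0.8, -4.1]
grip_width: 32.2
```

```bash
python3 -m creep '[{"tx":0.05,"ty":0,"tz":0,"wx":0,"wy":0,"wz":0,"gripper":1},{"tx":0.1,"ty":0,"tz":0,"wx":0,"wy":0,"wz":0,"gripper":1},{"tx":0.1,"ty":0,"tz":0,"wx":0,"wy":0,"wz":0,"gripper":1}]'
```

```text
time: 48.35
tool_pos: [439.9, 66.7, 126.6]
tcp_rot: [-0.083, 1.571, -1.654]
contact_force: [0.4, 0.2, -3.6]
grip_width: 32.2
```

```bash
python3 -m creep '[{"tx":0.05,"ty":0,"tz":0,"wx":0,"wy":0,"wz":0,"gripper":1},{"tx":0.1,"ty":0,"tz":0,"wx":0,"wy":0,"wz":0,"gripper":1},{"tx":0.1,"ty":0,"tz":0,"wx":0,"wy":0,"wz":0,"gripper":1}]'
```

```text
time: 48.6
tool_pos: [440.2, 66.6, 126.0]
tcp_rot: [1.301, 1.57, -0.27]
contact_force: [-0.4, -1.3, 0.2]
grip_width: 32.5
```

Contact. I'll release, rise and back off.

```bash
python3 -m creep '[{"tx":0,"ty":0,"tz":0,"wx":0,"wy":0,"wz":0,"gripper":0.2},{"tx":0,"ty":0,"tz":0,"wx":0,"wy":0,"wz":0,"gripper":0},{"tx":0,"ty":0,"tz":0,"wx":0,"wy":0,"wz":0,"gripper":-0.4},{"tx":0,"ty":0,"tz":0,"wx":0,"wy":0,"wz":0,"gripper":-0.4},{"tx":0,"ty":0,"tz":0,"wx":0,"wy":0,"wz":0,"gripper":-0.4},{"tx":-2,"ty":0,"tz":0,"wx":0,"wy":0,"wz":0,"gripper":-0.4},{"tx":-6,"ty":0,"tz":0,"wx":0,"wy":0,"wz":0,"gripper":-0.4},{"tx":-9,"ty":0,"tz":0,"wx":0,"wy":0,"wz":0,"gripper":-0.4}]'
python3 -m creep '[{"tx":-2,"ty":0,"tz":8,"wx":0,"wy":0,"wz":0,"gripper":-0.4},{"tx":-3,"ty":0,"tz":35,"wx":0,"wy":0,"wz":0,"gripper":-0.4},{"tx":-3,"ty":0,"tz":35,"wx":0,"wy":0,"wz":0,"gripper":-0.4},{"tx":-3,"ty":0,"tz":35,"wx":0,"wy":0,"wz":0,"gripper":-0.4},{"tx":-3,"ty":0,"tz":35,"wx":0,"wy":0,"wz":0,"gripper":-0.4},{"tx":-3,"ty":0,"tz":35,"wx":0,"wy":0,"wz":0,"gripper":-0.4},{"tx":-3,"ty":0,"tz":35,"wx":0,"wy":0,"wz":0,"gripper":-0.4},{"tx":-3,"ty":0,"tz":35,"wx":0,"wy":0,"wz":0,"gripper":-0.4}]'
python3 -m creep '[{"tx":0,"ty":0,"tz":4,"wx":0,"wy":0,"wz":0,"gripper":-0.4},{"tx":0,"ty":0,"tz":6,"wx":0,"wy":0,"wz":0,"gripper":-0.4},{"tx":0,"ty":0,"tz":6,"wx":0,"wy":0,"wz":0,"gripper":-0.4},{"tx":0,"ty":0,"tz":6,"wx":0,"wy":0,"wz":0,"gripper":-0.4},{"tx":0,"ty":0,"tz":6,"wx":0,"wy":0,"wz":0,"gripper":-0.4}]'
python3 - <<'E'
from h import *
for n in("top","scene"):
    c=capture(n); f=c["frame"]; cv2.imwrite(f"pics/{n}14.png",f[:,:,::-1])
    Q=cloud(c).reshape(-1,3); Q0=np.load(f"P_{n}.npy").reshape(-1,3)
    for name,ce,z0,z1,r in [("jar",(511,130),92,108,40),("dropbulb",(500,-15),122,140,22),("tallcap",(441,66),150,170,25),("holder",(502.5,404),225,250,30),("glass",(790,140),100,125,90)]:
        o=[]
        for q in(Q0,Q):
            m=(np.hypot(q[:,0]-ce[0],q[:,1]-ce[1])<r)&(q[:,2]>z0)&(q[:,2]<z1)
            o.append(q[m].mean(0).round(1) if m.any() else None)
        print(n,name,*o)
print(get_obs()["contact_force"],get_obs()["tool_pos"])
E
```

```text
time: 49.27
tool_pos: [439.8, 66.7, 217.3]
tcp_rot: [-1.472, 1.57, -3.042]
contact_force: [0.9, -0.3, 0.1]
grip_width: 64.4
time: 49.93
tool_pos: [439.4, -266.8, 244.7]
tcp_rot: [1.164, 1.571, -0.407]
contact_force: [1.0, -0.1, -0.1]
grip_width: 64.3
time: 50.35
tool_pos: [439.8, -323.9, 244.2]
tcp_rot: [-2.704, 1.57, 2.009]
contact_force: [-0.3, -0.4, 0.3]
grip_width: 64.2
top jar [508.8 131.5 101.5] [509.  132.9 101.4]
top dropbulb [500.5 -19.  130.2] [499.8 -17.6 130.4]
top tallcap [438.8  64.8 158.6] [438.7  65.8 158.7]
top holder None [500.3 402.8 237.9]
top glass [775.  139.8 112.1] [775.9 139.9 112.1]
scene jar [513.8 136.7  99.8] [514.4 138.2  99.8]
scene dropbulb [505.3 -13.9 128.2] [505.3 -12.8 128. ]
scene tallcap [442.8  69.5 156.6] [443.4  70.2 156.7]
scene holder None [507.3 408.  236.6]
scene glass [770.7 145.1 110.2] [771.7 145.5 110. ]
[-0.26194649 -0.13625478  0.22108991] [ 440.06546745 -323.39170482  244.63901712]
```

View pics/scene14.png

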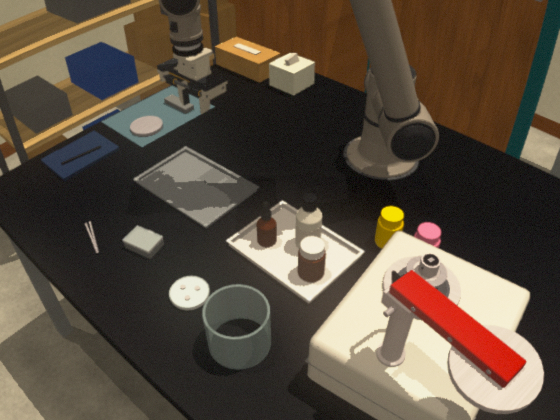

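View pics/top14.png

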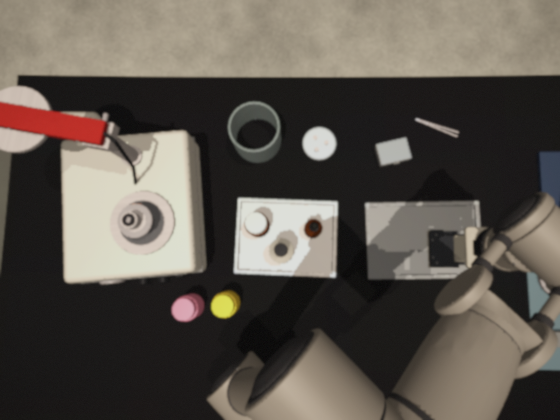

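The scene view shows all three upright in the spill tray: dropper (266,230), tall bottle (309,225) and jar (312,260). The holder is on the stage at (430,268), and the glass and stub box haven't moved. I'll hand in.

```bash
python3 -c "
from plant import *
print(close_job())"
```

```text
the job is handed in; nothing more can be done
None
```

I moved the tall bottle, dropper bottle and jar to the metal tray and set the holder on the coater's stage. I then put the jar, dropper and tall bottle back on their spots and handed the job in at about 50 s of the 147 s allowed; no verdict is reported.

My last checks, made before handing in with the arm clear and gripper open:
- **Bottles and jar:** all three stand upright, within about 2 mm of their starting spots in both cameras (limit 15 mm).
- **Holder:** it stands upright on the stage, about 1 mm off centre in the scene camera and 3 mm in the top camera (limit 15 mm).
- **Bystanders:** the glass is within 1 mm of its starting reading. I checked the stub box by eye only; it looks unmoved.

**Disagreement:** the two cameras differ by 3–6 mm in absolute position. I averaged them for the first grasps and used the arm's own readings to put things back. No check failed.

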